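Take the cured glue-up apart and put everything in its place

ROBOT

A 7-joint arm with a two-finger parallel gripper is mounted at the origin on the work surface. World frame = base frame: x ahead of the robot, y to its left, z up, the work surface at z = 0. Lengths are in mm, angles in rad, forces in N, time in s.
With the tool pointing down it reaches from about 400 to 850 mm from the base axis. Payload 6.9 kg.
Tool frame: the origin (TCP) lies midway between the tips of the shut fingers; the grasp point (between the pads) lies grip_point_offset behind it (grip_point_offset is the distance from the TCP to the grasp point, in mm); z points along the fingers, y is the direction in which the jaws open and shut (so a half turn about z gives the same grasp; the last joint's range is limited). The gripper opens to 85 mm and grips with 20 to 120 N. Pads are 22 mm wide; open, the fingers measure 114 mm over their backs; the gripper's body (76 mm by 85 mm) begins 54 mm behind the grasp point. The pads swing forward as they close: fully open they stand 13 mm farther back than shut.
Start: joints at [-1.075, 0.507, -0.238, 1.5, 0.126, 1.149, -0.155], TCP at [237.519, 578.097, 231.275] pointing down, gripper open.
Joint ranges: [-3.08, 3.08], [-0.24, 2.05], [-1.43, 1.35], [0, 2.5], [-1.52, 4.66], [0.17, 1.96], [-2.89, 2.89]. Speed limits (rad/s): [2.39, 2.39, 3.14, 3.14, 3.14, 3.14, 3.14].

INTERFACE

Orientations are given as a 3x3 rotation matrix whose columns are the frame's x, y, z axes.
In Python, from station import * gives the robot as it stands.
- The arm moves only by the tool carry_out, never from a script. Its argument "motion" is a list that holds one entry, the list of rows, each a list of 6 numbers: the shift along the tool's x, y, z each as a share of 0.08 m, from -1 to 1, then the turn, a rotation vector about the tool's x, y, z each as a share of pi rad, from -1 to 1. A call has 1 to 20 rows; each row is the pose to reach, as a shift and turn from the pose measured when the call began, along the tool's axes at that moment, turning the shorter way round; what a row does not reach only later rows make up. A row lasts 1/8 s, in which the tool goes at most 62.5 mm and 10.7 degrees, less where a joint would pass 70% of its speed; a pose out of reach is approached as far as the arm can. A call with a number of a shift or a turn outside -1 to 1 is refused whole. A call with a gripper value outside its range is refused whole. "claw" is the opening, from -1 (shut) to 1 (fully open), set as the call begins (left out, the last holds). The fingers move at their own pace and stop on an object; "squeeze" is the grip in N (left out, the last holds). Time passes only in rows, so rows that repeat a pose let the fingers close. It gives the time, the measured TCP pose, the force and the opening at its end, in the units of the state.
- read_state(): the state, without advancing time (a new reading comes with each control period).
- snapshot(name): name is "side" or "top"; returns a dict with "color" (400x640x3 uint8, red, green, blue), "mtx" (3x3 intrinsics, pixels), "world_to_cam" (4x4, takes a point from world to camera coordinates). Camera axes: x right, y down, z forward; pixel columns grow to the right and rows downward; lengths in mm; the calibration is good to about 2 mm. A picture is of the moment at which its call begins. There is no depth.
- job_done(): hands the job in, once; it reports no verdict.
The state is a dict: "t": time; "joint_pos": joint angles; "qd": joint speeds; "tau": joint torques, N m; "eef_pos": TCP position; "tcp_rot": TCP orientation; "ft_force": force on the tool from outside, world axes, zero at the start; "ft_torque": the same for the moment, N m; "finger_gap": finger opening in mm.
Only numpy, scipy, OpenCV 4.12 (cv2) and the standard library are available. Lean on these libraries where they do the work, as an engineer would, in place of code of your own. Each camera call takes 0.05 s, during which the arm holds its last target. There are 200 camera calls.

TASK

The laminated landing-gear plate pressed on the white building board has cured, so take the pile apart from the top: stand the brass knob weight upright in the empty round recess of the wooden weight block, and the steel block, still standing on its long edge, in the empty bay of its tray. Then lay the plain wooden pressing bar squarely on top of the pile of identical bars, and last lay the gear plate flat, centred and lengthwise across the two cross-bars of the drying rack. Set things down rather than drop them, and do not tip over the little pot of pins.

Things in the scene. Friction and masses are not known exactly. Their poses are not given: they have to be found in the camera images.
- brass_c (a point): brass knob weight, about 0.5 kg: round body 42 mm across and 44 mm high, on top a neck and a knob 22 mm across, 68 mm high in all. It stands on the wooden pressing bar beside the steel block, at either end, about 10 mm clear of it. This point is on its axis, half-way up (34 mm above its foot); z up.
- block_c (a point): ground steel block with rows of holes, about 0.6 kg, 76 mm long (x) by 25 mm wide (y) by 50 mm high (z), standing on its long edge on the wooden pressing bar. This point is its centre, 25 mm above its underside.
- caul_c (a point): plain wooden pressing bar (caul) under the two weights and on the gear plate: 150 mm long (x), 46 mm wide (y), 18 mm thick, about 0.09 kg. This point is its centre, 9 mm above its underside.
- plate_c (a point): landing-gear plate, the glued part, lying on the white building board (12 mm thick) beneath the pressing bar: two-layer plywood 176 mm long (x), 60 mm wide (y; its ends, the last 13 mm, only 44 mm), 10 mm thick, about 0.08 kg, with two bolt holes at each end. This point is its centre, 5 mm above its underside.
- bore (a point): dark wooden weight block, 180 x 70 mm, 28 mm high, holding three smaller brass weights (up to 75 mm above the table) in a row and one empty round recess 56 mm across and 8 mm deep. This point is the centre of that recess's floor, 20 mm above the table and 50 mm from the block's middle along +x; x runs along the row, the smaller weights lie towards -x.
- bay (a point): narrow wooden tray, 198 x 49 mm, with two bays end to end: one holds an identical steel block (fixed, top 54 mm above the table), the other is empty, 93 mm long (x) by 41 mm wide (y) inside, its walls 9 mm above its floor. This point is the centre of the empty bay's floor, 4 mm above the table; x along the tray, the filled bay lies towards -x.
- pile_top (a point): pile of two wooden bars of the same size as the pressing bar, on a base with low end stops that stay below the pile's top. This point is the centre of the pile's top face, 44 mm above the table; x along the bars.
- rack_top (a point): drying rack: plywood base 190 x 86 mm with two wooden cross-bars topped by round aluminium rods, 100 mm apart. This point is midway between the rods at the height of their tops, 38 mm above the table; x runs from one rod to the other (the gear plate's length goes along x), and the rods, 80 mm long, run along y.
- pot_c (a point): small white pot of coloured pins, 38 mm across and 40 mm high (pins to 53 mm), standing loose on the building board beyond one end of the glue-up; leave it upright. This point is on its axis 20 mm above its foot.
Not all that is in view belongs to the job. What is shaped like the part that bears block_c but pink is not meant.

How it is judged:
By the outcome, as a careful person would: the job done as asked, in the order asked, and still so for the second after the job is handed in, with the robot touching nothing.
It also fails if it takes over 109 s, if anything falls off the work surface, if the arm or the gripper's body presses on something with over 40 N, if the wrist force passes 120 N, or if a joint passes its speed limit or range.

## Working session

There is one attempt and no reset: what is moved stays moved. The work goes in short steps, Python scripts to look and compute and a tool call to move; the robot and the scene stay as the last step left them, time stands still between calls to the robot, and variables do not carry over. Pictures are saved under pics/ and viewed, about 12 in all and at most 16, crops included, and the job is handed in when it is done.

Besides the shell and the picture viewer there is one more tool, called after ">>>" in YAML: its name, and indented under it one key for each argument. carry_out: Moves the arm, as the interface text tells. Shift numbers are shares of 0.08 m and turn numbers shares of pi rad, none past 1 either way. Its arguments: {"type":"object","properties":{"motion":{"type":"array"},"claw":{"type":"number"},"squeeze":{"type":"number"}},"required":["motion"]}

```bash
ls; mkdir -p pics
python3 - <<'E'
from station import *
import cv2, numpy as np
s=read_state()
for k,v in s.items(): print(k,np.round(v,3).tolist())
for n in("side","top"):
    d=snapshot(n); cv2.imwrite(f"pics/{n}0.png",d["color"][:,:,::-1]); print(d["mtx"].tolist()); print(np.round(d["world_to_cam"],4).tolist())
E
```

```text
pics
t 0.0
joint_pos [-1.076, 0.508, -0.238, 1.501, 0.126, 1.149, -0.155]
qd [0.001, -0.001, -0.0, 0.001, 0.001, 0.0, 0.001]
tau [-0.001, -62.06, -2.187, -24.966, 0.013, 0.012, -0.0]
eef_pos [237.336, 577.619, 230.413]
tcp_rot [[-0.925, 0.38, -0.001], [0.38, 0.925, -0.002], [-0.0, -0.002, -1.0]]
ft_force [-0.322, -0.237, 0.74]
ft_torque [-0.014, 0.055, -0.038]
finger_gap 85.507
[[410.735743115213, 0.0, 317.4942911052354], [0.0, 410.735743115213, 192.7415204384656], [0.0, 0.0, 1.0]]
[[0.8447, -0.5348, 0.0216, -490.0999], [-0.2506, -0.4308, -0.8669, 174.0032], [0.473, 0.7269, -0.498, 835.8567], [0.0, 0.0, 0.0, 1.0]]
[[388.5562250729288, 0.0, 325.6589660069205], [0.0, 388.5562250729288, 199.4848170398681], [0.0, 0.0, 1.0]]
[[-0.0484, -0.9988, -0.0009, -50.3646], [-0.9786, 0.0475, -0.2003, 577.6431], [0.2001, -0.0088, -0.9797, 916.9903], [0.0, 0.0, 0.0, 1.0]]
```

View pics/side0.png

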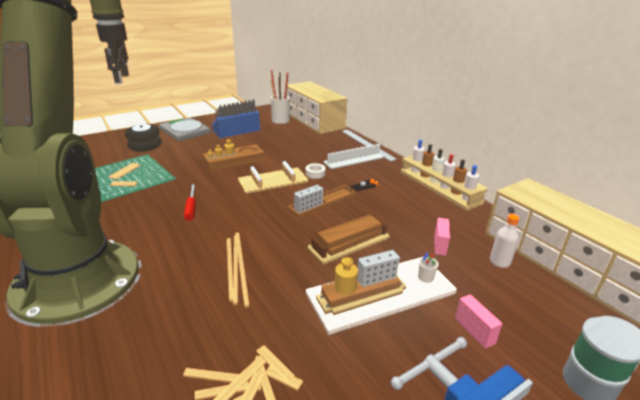

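View pics/top0.png

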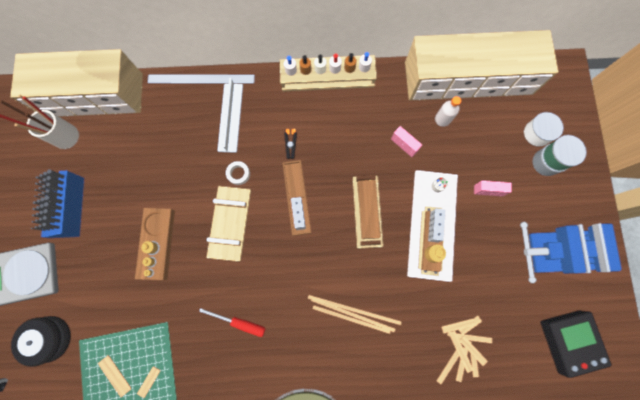

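Side: glue-up at (360,285), pile (350,238), tray (330,197), rack (275,180), weight block (232,153). Top: glue-up (434,230), pile (368,212), tray (296,197), rack (229,222), weight block (153,243). Next I enlarge the top view.

Run:
```python
import cv2
a=cv2.imread("pics/top0.png")
cv2.imwrite("pics/c1.png",cv2.resize(a[150:290,125:325],None,fx=4,fy=4,interpolation=cv2.INTER_CUBIC))
cv2.imwrite("pics/c2.png",cv2.resize(a[165:285,345:465],None,fx=5,fy=5,interpolation=cv2.INTER_CUBIC))
b=cv2.imread("pics/side0.png")
cv2.imwrite("pics/c3.png",cv2.resize(b[210:330,300:460],None,fx=5,fy=5,interpolation=cv2.INTER_CUBIC))
```

```text
(no output)
```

View pics/c1.png

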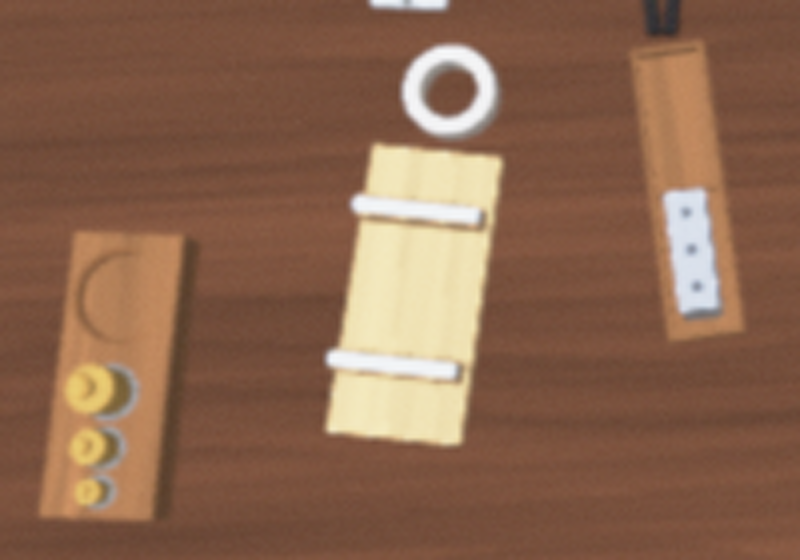

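View pics/c2.png

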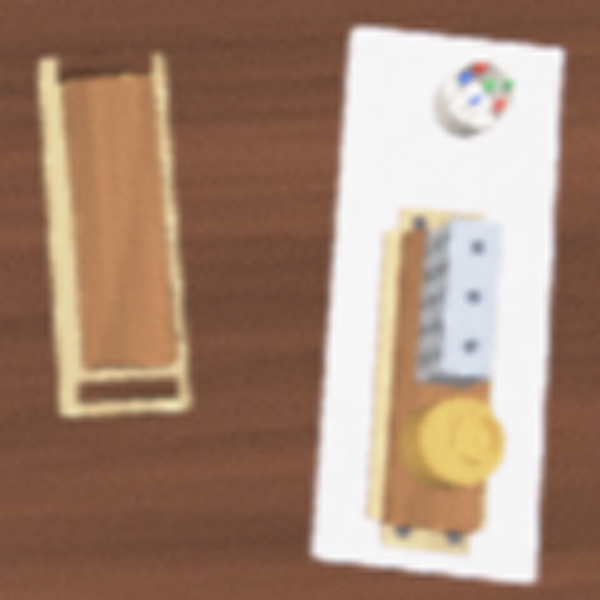

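View pics/c3.png

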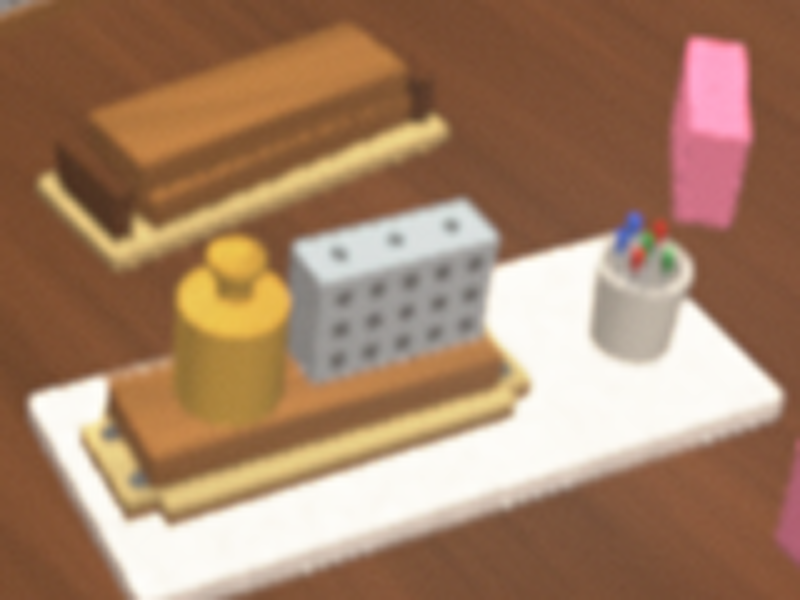

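c1 shows the weight block with its recess at (105,297), the rack rods, and the tray with its empty bay at the upper end. c2 and c3 show the brass at the -x end of the caul, the steel block at the +x end, and the pot at (475,97) in c2. Now I turn these pixels into positions.

```bash
cat > h.py <<'E'
import numpy as np, cv2
from station import *
def ray(d,uv,z):
    T=np.array(d["world_to_cam"]);R=T[:3,:3];c=-R.T@T[:3,3]
    r=R.T@np.linalg.inv(d["mtx"])@np.r_[uv,1.]
    return (c+r*(z-c[2])/r[2])[:2]
def crop(p,s,ox,oy): return (np.array(p,float)+.5)/s-.5+[ox,oy]
def proj(d,p):
    q=d["mtx"]@(np.array(d["world_to_cam"])@np.r_[p,1.])[:3]; return q[:2]/q[2]
E
python3 - <<'E'
from h import *
d=snapshot("top")
C1=(4,125,150);C2=(5,345,165)
def rep(n,c,z,pts):
    P=np.array([ray(d,crop(p,*c),z) for p in pts]); 
    print(n,"pts",np.round(P,0).tolist(),"c",np.round(P.mean(0),1)); 
    if len(P)==4:
        a=(P[0]+P[1]-P[2]-P[3])/2; b=(P[1]+P[2]-P[0]-P[3])/2
        print("   L %.1f W %.1f yaw %.2f deg, perp %.2f"%(np.linalg.norm(a),np.linalg.norm(b),np.degrees(np.arctan2(a[1],a[0])),np.degrees(np.arctan2(b[1],b[0]))+90))
rep("wblock",C1,28,[(73,232),(185,235),(157,520),(40,517)])
rep("rods",C1,36,[(352,203),(484,216),(460,371),(328,358)])
rep("rackbase",C1,8,[(372,145),(502,157),(462,445),(326,432)])
rep("tray",C1,13,[(632,48),(703,40),(744,330),(670,340)])
rep("pile",C2,44,[(62,80),(152,73),(179,363),(84,370)])
rep("steel",C2,90,[(447,218),(500,222),(493,380),(440,376)])
rep("knob",C2,106,[(478,440)]); rep("body",C2,84,[(461,442)])
rep("caul",C2,40,[(403,232),(385,522)]);rep("caulend",C2,40,[(385,522),(485,530)])
rep("plate",C2,22,[(400,208),(484,213),(467,552),(380,547)])
rep("plateL",C2,22,[(385,232),(367,518)])
rep("pot",C2,52,[(476,92)])
s=snapshot("side");C3=(5,300,210)
d=s
rep("side knob",C3,106,[(238,250)])
rep("side body",C3,84,[(233,295)])
rep("side steel",C3,90,[(292,240),(466,199),(499,237),(320,283)])
rep("side pile",C3,44,[(90,113),(345,24),(410,70),(148,168)])
rep("side caulend",C3,40,[(112,400),(150,460)])
E
```

```text
wblock pts [[582.0, 394.0], [577.0, 321.0], [397.0, 333.0], [402.0, 406.0]] c [489.6 363.4]
   L 180.1 W 72.7 yaw -3.82 deg, perp -4.27
rods pts [[591.0, 212.0], [578.0, 127.0], [480.0, 143.0], [492.0, 226.0]] c [535.2 176.8]
   L 99.9 W 84.7 yaw -8.60 deg, perp -8.43
rackbase pts [[636.0, 207.0], [623.0, 120.0], [435.0, 148.0], [448.0, 235.0]] c [535.5 177.5]
   L 190.1 W 87.6 yaw -8.39 deg, perp -8.16
tray pts [[693.0, 32.0], [696.0, -16.0], [500.0, -36.0], [496.0, 12.0]] c [596.1  -2. ]
   L 198.0 W 48.0 yaw 5.64 deg, perp 4.44
pile pts [[623.0, -161.0], [625.0, -208.0], [475.0, -210.0], [474.0, -163.0]] c [ 549.  -185.6]
   L 149.7 W 47.1 yaw 0.73 deg, perp 1.61
steel pts [[534.0, -338.0], [531.0, -364.0], [455.0, -352.0], [458.0, -327.0]] c [ 494.4 -345.3]
   L 76.7 W 25.3 yaw -8.61 deg, perp -7.15
knob pts [[426.0, -337.0]] c [ 426.3 -337.2]
body pts [[427.0, -336.0]] c [ 426.9 -335.5]
caul pts [[536.0, -330.0], [392.0, -306.0]] c [ 464.  -318.2]
caulend pts [[392.0, -306.0], [386.0, -355.0]] c [ 388.8 -330.9]
plate pts [[552.0, -334.0], [547.0, -378.0], [375.0, -350.0], [380.0, -307.0]] c [ 463.5 -342.4]
   L 173.8 W 43.5 yaw -8.99 deg, perp -6.13
plateL pts [[540.0, -325.0], [395.0, -302.0]] c [ 467.  -313.7]
pot pts [[605.0, -371.0]] c [ 604.6 -371. ]
side knob pts [[427.0, -337.0]] c [ 427.2 -337.4]
side body pts [[427.0, -336.0]] c [ 427.5 -336.1]
side steel pts [[460.0, -328.0], [534.0, -342.0], [529.0, -366.0], [454.0, -353.0]] c [ 494.4 -347.2]
   L 25.2 W 75.3 yaw 77.32 deg, perp 79.18
side pile pts [[475.0, -165.0], [619.0, -166.0], [621.0, -212.0], [474.0, -213.0]] c [ 547.3 -189. ]
   L 46.8 W 145.7 yaw 90.74 deg, perp 90.03
side caulend pts [[386.0, -320.0], [381.0, -353.0]] c [ 383.8 -336.9]
```

```bash
cat >> h.py <<'E'
def go(x,y,z,yaw,n=None):
    """yaw (deg) = direction of object's x; jaws go along yaw+90. prints total shift (shares of .08 m) in tool axes and turn about tool z"""
    s=read_state();R=np.array(s["tcp_rot"]);p=np.array(s["eef_pos"])
    v=R.T@(np.array([x,y,z])-p)/80
    a=np.degrees(np.arctan2(R[1,1],R[0,1])); t=(yaw+90-a+90)%180-90
    # full turn to ideal down pose
    from scipy.spatial.transform import Rotation as Q
    b=np.radians(a+t); yt=np.array([np.cos(b),np.sin(b),0]);zt=np.array([0,0,-1.]);Rt=np.c_[np.cross(yt,zt),yt,zt]
    rv=Q.from_matrix(R.T@Rt).as_rotvec()/np.pi
    print("t",s["t"],"p",np.round(p,1),"gap",round(float(s["finger_gap"]),1),"F",np.round(s["ft_force"],1),"q7",np.round(s["joint_pos"],2).tolist())
    w=Rt.T@(np.array([x,y,z])-p)/80
    print("shift now-axes",np.round(v,3),"turn",np.round(rv,4)," shift in turned axes",np.round(w,3), "calls",int(np.ceil(abs(w).max())))
E
python3 - <<'E'
from h import *
import station
print([n for n in dir(station) if n[0]!='_']); 
print(getattr(station,"grip_point_offset",None))
go(500,150,230,-8.7)
E
```

```text
['IKError', 'grip_point_offset', 'job_done', 'read_state', 'snapshot']
18.700000000000003
t 0.2 p [237.4 577.8 230.7] gap 85.6 F [ 0.5 -0.2  0.2] q7 [-1.08, 0.51, -0.24, 1.5, 0.13, 1.15, -0.15]
shift now-axes [-5.068 -3.699  0.013] turn [-0.0004 -0.     -0.0757]  shift in turned axes [-4.053 -4.79   0.009] calls 5
```

>>> carry_out:
  motion:
    - [[0,0,0,0,0,-0.04],[0,0,0,0,0,-0.0757],[0,0,0,0,0,-0.0757]]
  claw: 1
  squeeze: 60

```text
t: 0.57
eef_pos: [237.5, 577.7, 230.5]
tcp_rot: [[-0.988, 0.152, -0.001], [0.152, 0.988, -0.001], [0.001, -0.002, -1.0]]
ft_force: [0.2, 0.2, -0.1]
finger_gap: 85.7
```

>>> carry_out:
  motion:
    - [[-0.5,-0.6,0,0,0,0],[-0.85,-1,0,0,0,0]]

```text
t: 0.82
eef_pos: [293.7, 486.2, 230.3]
tcp_rot: [[-0.988, 0.156, -0.0], [0.156, 0.988, -0.003], [-0.0, -0.003, -1.0]]
ft_force: [0.8, -0.6, -0.2]
finger_gap: 85.3
```

>>> carry_out:
  motion:
    - [[-0.85,-1,0,0,0,0],[-0.85,-1,0,0,0,0]]

```text
t: 1.08
eef_pos: [349.9, 394.0, 230.5]
tcp_rot: [[-0.987, 0.161, 0.0], [0.161, 0.987, -0.003], [-0.001, -0.003, -1.0]]
ft_force: [0.6, 0.3, -0.0]
finger_gap: 85.4
```

>>> carry_out:
  motion:
    - [[-0.72,-1,0,0,0,0],[-0.72,-1,0,0,0,0]]

```text
t: 1.32
eef_pos: [395.2, 302.8, 230.9]
tcp_rot: [[-0.986, 0.167, 0.001], [0.167, 0.986, -0.004], [-0.001, -0.004, -1.0]]
ft_force: [0.1, 0.6, 0.9]
finger_gap: 85.4
```

>>> carry_out:
  motion:
    - [[-0.72,-1,0,0,0,0],[-0.72,-1,0,0,0,0]]

```text
t: 1.58
eef_pos: [439.6, 211.4, 231.4]
tcp_rot: [[-0.985, 0.172, 0.001], [0.172, 0.985, -0.005], [-0.002, -0.005, -1.0]]
ft_force: [1.0, 0.3, 0.1]
finger_gap: 85.3
```

>>> carry_out:
  motion:
    - [[-0.72,-1,0,0,0,0],[-0.72,-1,0,0,0,0]]

```text
t: 1.82
eef_pos: [483.6, 119.6, 232.0]
tcp_rot: [[-0.984, 0.178, 0.002], [0.178, 0.984, -0.005], [-0.003, -0.005, -1.0]]
ft_force: [0.9, 1.3, 0.1]
finger_gap: 85.5
```

>>> carry_out:
  motion:
    - [[-0.05,-1,0,0,0,0],[-0.05,-1,0,0,0,0]]

```text
t: 2.08
eef_pos: [472.8, 36.0, 232.4]
tcp_rot: [[-0.982, 0.186, 0.001], [0.186, 0.982, -0.007], [-0.003, -0.007, -1.0]]
ft_force: [0.6, 1.4, 0.3]
finger_gap: 85.4
```

>>> carry_out:
  motion:
    - [[-0.05,-1,0,0,0,0],[-0.05,-1,0,0,0,0]]

```text
t: 2.33
eef_pos: [461.0, -47.0, 233.1]
tcp_rot: [[-0.981, 0.194, 0.001], [0.194, 0.981, -0.008], [-0.003, -0.008, -1.0]]
ft_force: [1.6, 0.1, -0.1]
finger_gap: 85.3
```

>>> carry_out:
  motion:
    - [[-0.05,-1,0,0,0,0],[-0.05,-1,0,0,0,0]]

```text
t: 2.58
eef_pos: [448.4, -129.9, 233.9]
tcp_rot: [[-0.979, 0.202, 0.001], [0.201, 0.979, -0.009], [-0.003, -0.009, -1.0]]
ft_force: [0.3, 0.2, -0.1]
finger_gap: 85.1
```

>>> carry_out:
  motion:
    - [[-0.05,-1,0,0,0,0],[-0.05,-1,0,0,0,0]]

```text
t: 2.82
eef_pos: [435.0, -212.8, 234.8]
tcp_rot: [[-0.978, 0.209, 0.001], [0.209, 0.978, -0.011], [-0.003, -0.01, -1.0]]
ft_force: [0.7, 0.8, -0.3]
finger_gap: 85.6
```

>>> carry_out:
  motion:
    - [[-0.05,-1,0,0,0,0],[-0.05,-1,0,0,0,0],[-0.05,-1,0,0,0,0]]

```text
t: 3.2
eef_pos: [421.5, -293.6, 235.5]
tcp_rot: [[-0.977, 0.215, 0.001], [0.215, 0.977, -0.011], [-0.003, -0.011, -1.0]]
ft_force: [0.6, 1.0, 0.1]
finger_gap: 85.1
```

```bash
python3 -c "
from h import *
go(427,-336.5,150,-8.7)"
```

```text
t 3.2 p [ 421.5 -293.6  235.5] gap 85.1 F [0.6 1.  0.1] q7 [0.54, 0.32, 0.02, 1.79, 0.01, 1.02, 1.91]
shift now-axes [-0.18  -0.497  1.074] turn [-0.0035  0.0009 -0.0206]  shift in turned axes [-0.15  -0.52   1.068] calls 2
```

>>> carry_out:
  motion:
    - [[-0.09,-0.25,0.5,-0.0035,0.0009,-0.0206],[-0.18,-0.497,1,-0.0035,0.0009,-0.0206],[-0.18,-0.497,1,-0.0035,0.0009,-0.0206],[-0.18,-0.497,1,-0.0035,0.0009,-0.0206]]

```text
t: 3.7
eef_pos: [427.9, -335.0, 156.9]
tcp_rot: [[-0.989, 0.151, 0.001], [0.151, 0.989, 0.0], [-0.001, 0.001, -1.0]]
ft_force: [0.1, 1.2, 0.1]
finger_gap: 85.5
```

Run:
```python
from h import *
go(427,-336.5,46,-8.7)
a=snapshot("top")["color"][:,:,::-1];b=snapshot("side")["color"][:,:,::-1]
im=np.hstack([cv2.resize(a[165:285,380:480],(400,480),interpolation=2),cv2.resize(b[200:320,310:410],(400,480),interpolation=2)])
cv2.imwrite("pics/g1.png",im)
```

```text
t 3.7 p [ 427.9 -335.   156.9] gap 85.5 F [0.1 1.2 0.1] q7 [0.62, 0.45, 0.0, 1.83, -0.0, 0.86, 2.04]
shift now-axes [ 0.01  -0.021  1.386] turn [0.0002 0.0003 0.0002]  shift in turned axes [ 0.009 -0.02   1.386] calls 2
```

View pics/g1.png

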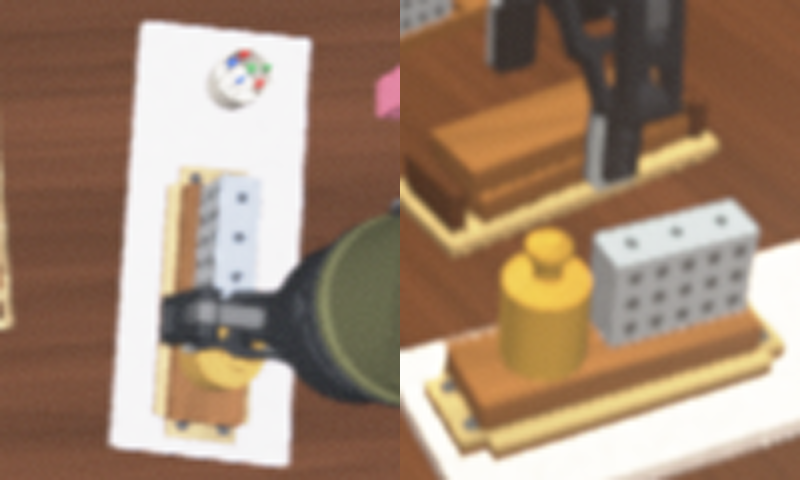

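Fingers straddle the brass at height (near tip at (612,185), far tip at (512,70) in the side half). I descend and grip.

>>> carry_out:
  motion:
    - [[0,-0.01,0.3,0,0,0],[0,-0.02,0.6,0,0,0],[0.01,-0.02,0.85,0,0,0],[0.01,-0.02,0.85,0,0,0]]

```text
t: 4.3
eef_pos: [427.4, -336.0, 89.8]
tcp_rot: [[-0.989, 0.149, 0.002], [0.149, 0.989, -0.0], [-0.002, 0.0, -1.0]]
ft_force: [-1.7, -0.4, 0.5]
finger_gap: 85.4
```

>>> carry_out:
  motion:
    - [[0,0,0.2,0,0,0],[0,0,0.4,0,0,0],[0,0,0.53,0,0,0],[0,0,0.53,0,0,0]]

```text
t: 4.8
eef_pos: [426.9, -335.6, 46.4]
tcp_rot: [[-0.989, 0.149, 0.0], [0.149, 0.989, 0.001], [-0.0, 0.001, -1.0]]
ft_force: [-0.4, 0.2, 0.8]
finger_gap: 85.5
```

>>> carry_out:
  motion:
    - [[0,0,0,0,0,0],[0,0,0,0,0,0],[0,0,0,0,0,0],[0,0,0,0,0,0],[0,0,0,0,0,0],[0,0,0,0,0,0]]
  claw: -1
  squeeze: 50

```text
t: 5.55
eef_pos: [427.2, -335.9, 46.9]
tcp_rot: [[-0.989, 0.149, 0.001], [0.149, 0.989, 0.0], [-0.001, 0.001, -1.0]]
ft_force: [-1.3, -0.5, 5.5]
finger_gap: 40.8
```

Run:
```python
from h import *
go(427,-336.5,46,-8.7)
b=snapshot("side")["color"][:,:,::-1]
cv2.imwrite("pics/g2.png",cv2.resize(b[200:330,310:410],(500,650)[0:2],interpolation=2)[:600])
```

```text
t 5.55 p [ 427.2 -335.9   46.9] gap 40.8 F [-1.3 -0.5  5.5] q7 [0.62, 0.6, 0.0, 1.94, -0.0, 0.6, 2.04]
shift now-axes [ 0.001 -0.007  0.011] turn [0.0002 0.0003 0.0006]  shift in turned axes [ 0.001 -0.007  0.011] calls 1
```

View pics/g2.png

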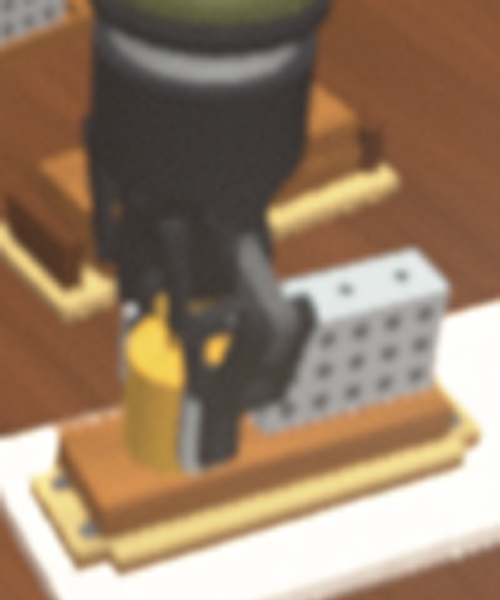

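Brass gripped (gap 40.8). Lift and carry to the recess.

>>> carry_out:
  motion:
    - [[0,0,-0.1,0,0,0],[0,0,-0.4,0,0,0],[0,0,-0.8,0,0,0],[0,0,-1,0,0,0]]
  squeeze: 60

```text
t: 6.1
eef_pos: [427.1, -335.9, 128.3]
tcp_rot: [[-0.989, 0.149, 0.001], [0.149, 0.989, 0.0], [-0.001, 0.0, -1.0]]
ft_force: [0.5, 0.6, -4.8]
finger_gap: 41.0
```

>>> carry_out:
  motion:
    - [[0,0,-0.4,0,0,0],[0,0,-0.8,0,0,0],[0,0,-1,0,0,0],[0,0,-1,0,0,0]]

```text
t: 6.6
eef_pos: [427.1, -336.0, 209.1]
tcp_rot: [[-0.989, 0.149, 0.003], [0.149, 0.989, -0.001], [-0.003, -0.0, -1.0]]
ft_force: [0.7, 0.4, -5.4]
finger_gap: 40.5
```

>>> carry_out:
  motion:
    - [[0,0.4,0,0,0,0],[0,0.7,0,0,0,0],[0,1,0,0,0,0]]

```text
t: 6.98
eef_pos: [438.2, -255.5, 207.6]
tcp_rot: [[-0.989, 0.149, 0.0], [0.149, 0.989, 0.001], [-0.0, 0.001, -1.0]]
ft_force: [-0.7, -0.7, -3.7]
finger_gap: 40.7
```

>>> carry_out:
  motion:
    - [[0,0.4,0,0,0,0],[0,0.7,0,0,0,0],[0,1,0,0,0,0]]

```text
t: 7.35
eef_pos: [449.3, -175.1, 206.4]
tcp_rot: [[-0.989, 0.149, -0.002], [0.149, 0.989, 0.002], [0.003, 0.001, -1.0]]
ft_force: [-0.2, -0.2, -3.7]
finger_gap: 40.9
```

>>> carry_out:
  motion:
    - [[0,0.4,0,0,0,0],[0,0.7,0,0,0,0],[0,1,0,0,0,0]]

```text
t: 7.72
eef_pos: [460.2, -94.9, 205.2]
tcp_rot: [[-0.989, 0.149, -0.005], [0.149, 0.989, 0.002], [0.005, 0.001, -1.0]]
ft_force: [0.6, -0.3, -4.6]
finger_gap: 40.4
```

>>> carry_out:
  motion:
    - [[0,0.4,0,0,0,0],[0,0.7,0,0,0,0],[0,1,0,0,0,0]]

```text
t: 8.1
eef_pos: [471.1, -14.9, 204.0]
tcp_rot: [[-0.989, 0.148, -0.008], [0.148, 0.989, 0.002], [0.008, 0.001, -1.0]]
ft_force: [0.5, 0.4, -4.9]
finger_gap: 40.8
```

>>> carry_out:
  motion:
    - [[0,0.4,0,0,0,0],[0,0.7,0,0,0,0],[0,1,0,0,0,0]]

```text
t: 8.48
eef_pos: [482.0, 65.0, 202.7]
tcp_rot: [[-0.989, 0.148, -0.01], [0.148, 0.989, 0.002], [0.011, 0.0, -1.0]]
ft_force: [0.0, 0.6, -4.7]
finger_gap: 40.6
```

>>> carry_out:
  motion:
    - [[0,0.4,0,0,0,0],[0,0.7,0,0,0,0],[0,1,0,0,0,0]]

```text
t: 8.85
eef_pos: [492.9, 144.7, 201.3]
tcp_rot: [[-0.989, 0.148, -0.013], [0.148, 0.989, 0.001], [0.013, -0.001, -1.0]]
ft_force: [0.5, -0.1, -4.9]
finger_gap: 40.1
```

>>> carry_out:
  motion:
    - [[0,0.4,0,0,0,0],[0,0.7,0,0,0,0],[0,1,0,0,0,0]]

```text
t: 9.22
eef_pos: [503.8, 224.3, 199.6]
tcp_rot: [[-0.989, 0.147, -0.016], [0.147, 0.989, -0.0], [0.016, -0.003, -1.0]]
ft_force: [-0.3, -0.7, -4.5]
finger_gap: 40.5
```

>>> carry_out:
  motion:
    - [[0,0.4,0,0,0,0],[0,0.7,0,0,0,0],[0,1,0,0,0,0],[0,1,0,0,0,0]]

```text
t: 9.72
eef_pos: [514.8, 305.7, 198.3]
tcp_rot: [[-0.989, 0.144, -0.018], [0.144, 0.99, 0.0], [0.018, -0.002, -1.0]]
ft_force: [-0.6, -0.3, -5.7]
finger_gap: 40.8
```

```bash
python3 -c "
from h import *
go(539.5,360,110,-4)"
```

```text
t 9.725 p [514.8 305.7 198.3] gap 40.8 F [-0.6 -0.3 -5.7] q7 [-0.47, 0.5, -0.17, 1.61, 0.08, 1.06, 0.77]
shift now-axes [-0.228  0.719  1.098] turn [-0.0005 -0.0056 -0.0238]  shift in turned axes [-0.261  0.699  1.103] calls 2
```

>>> carry_out:
  motion:
    - [[-0.11,0.35,0,0,-0.0056,-0.0238],[-0.228,0.719,0,0,-0.0056,-0.0238],[-0.228,0.719,0.5,0,-0.0056,-0.0238],[-0.228,0.719,1,0,-0.0056,-0.0238],[-0.228,0.719,1,0,-0.0056,-0.0238]]

```text
t: 10.35
eef_pos: [537.6, 357.4, 114.1]
tcp_rot: [[-0.998, 0.07, -0.007], [0.07, 0.997, -0.007], [0.006, -0.008, -1.0]]
ft_force: [-0.9, -0.3, -4.2]
finger_gap: 40.8
```

Run:
```python
from h import *
go(539.5,360,55,-4)
a=snapshot("top")["color"][:,:,::-1];b=snapshot("side")["color"][:,:,::-1]
im=np.hstack([cv2.resize(a[190:290,110:190],(400,500),interpolation=2),cv2.resize(b[90:190,190:270],(400,500),interpolation=2)])
cv2.imwrite("pics/g3.png",im)
```

```text
t 10.35 p [537.6 357.4 114.1] gap 40.8 F [-0.9 -0.3 -4.2] q7 [-0.53, 0.65, -0.17, 1.58, 0.13, 0.93, 0.76]
shift now-axes [-0.026  0.04   0.739] turn [-0.0024 -0.002  -0.0002]  shift in turned axes [-0.022  0.034  0.739] calls 1
```

View pics/g3.png

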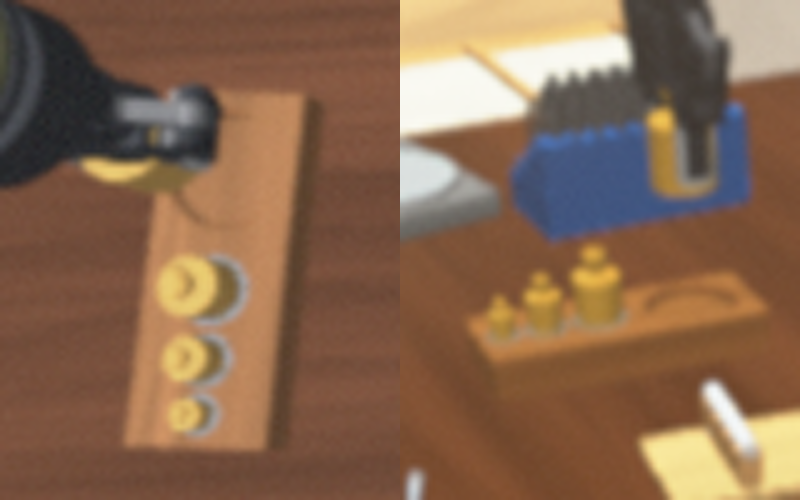

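Side half: brass foot centre is about (683,183), recess centre about (690,297). I check these by rays.

Run:
```python
from h import *
d=snapshot("side")
f=lambda p,z: ray(d,crop((p[0]-400,p[1]),5,190,90),z)
print("brass L/R body edges at z~%d"%130, f((650,150),130),f((718,150),130))
print("foot",f((683,183),107.5),"recess",f((690,297),27))
print("proj expected foot",(proj(d,[537.6,357.4,107.5])-[190,90])*5+[400,0],"recess",(proj(d,[539.5,360,28])-[190,90])*5+[400,0])
```

```text
brass L/R body edges at z~130 [522.44108357 370.56491256] [559.47571079 350.11888597]
foot [539.82149486 362.92250814] recess [541.08538773 367.33829999]
proj expected foot [681.31366126 184.35131024] recess [690.28136428 298.05432895]
```

>>> carry_out:
  motion:
    - [[-0.026,0.04,0.2,-0.0024,-0.002,0],[-0.026,0.04,0.5,-0.0024,-0.002,0],[-0.026,0.04,0.74,-0.0024,-0.002,0],[-0.026,0.04,0.74,-0.0024,-0.002,0]]

```text
t: 11.0
eef_pos: [543.3, 363.0, 60.8]
tcp_rot: [[-0.997, 0.071, 0.008], [0.071, 0.997, 0.006], [-0.008, 0.007, -1.0]]
ft_force: [0.3, -0.8, -4.9]
finger_gap: 40.7
```

```bash
python3 -c "
from h import *
go(539.5,360,27.5,-4)"
```

```text
t 11.0 p [543.3 363.   60.8] gap 40.7 F [ 0.3 -0.8 -4.9] q7 [-0.53, 0.71, -0.16, 1.63, 0.14, 0.8, 0.75]
shift now-axes [ 0.048 -0.044  0.416] turn [ 0.0022  0.0026 -0.0003]  shift in turned axes [ 0.044 -0.041  0.416] calls 1
```

>>> carry_out:
  motion:
    - [[0.045,-0.042,0.1,0.0022,0.0026,0],[0.045,-0.042,0.2,0.0022,0.0026,0],[0.045,-0.042,0.2,0.0022,0.0026,0],[0.045,-0.042,0.2,0.0022,0.0026,0]]

```text
t: 11.5
eef_pos: [539.8, 360.2, 45.0]
tcp_rot: [[-0.998, 0.071, 0.0], [0.071, 0.998, 0.0], [-0.0, 0.0, -1.0]]
ft_force: [-0.1, -0.3, -5.7]
finger_gap: 40.8
```

```bash
python3 -c "
from h import *
go(539.5,360,27.5,-4)"
```

```text
t 11.5 p [539.8 360.2  45. ] gap 40.8 F [-0.1 -0.3 -5.7] q7 [-0.53, 0.72, -0.16, 1.65, 0.15, 0.78, 0.74]
shift now-axes [ 0.003 -0.003  0.219] turn [ 0.0001  0.0001 -0.0003]  shift in turned axes [ 0.003 -0.003  0.219] calls 1
```

>>> carry_out:
  motion:
    - [[0,0,0.08,0,0,0],[0,0,0.15,0,0,0],[0,0,0.21,0,0,0],[0,0,0.225,0,0,0],[0,0,0.225,0,0,0]]

```text
t: 12.12
eef_pos: [539.7, 360.2, 27.1]
tcp_rot: [[-0.998, 0.071, 0.0], [0.071, 0.998, 0.0], [-0.0, 0.0, -1.0]]
ft_force: [-1.0, -0.2, -3.1]
finger_gap: 40.5
```

>>> carry_out:
  motion:
    - [[0,0,0.015,0,0,0],[0,0,0.015,0,0,0],[0,0,0.015,0,0,0]]

```text
t: 12.5
eef_pos: [539.8, 360.2, 27.0]
tcp_rot: [[-0.997, 0.071, 0.001], [0.071, 0.997, 0.001], [-0.001, 0.001, -1.0]]
ft_force: [-3.1, -2.0, 6.3]
finger_gap: 40.2
```

>>> carry_out:
  motion:
    - [[0,0,0,0,0,0],[0,0,0,0,0,0],[0,0,0,0,0,0],[0,0,0,0,0,0]]
  claw: 1

```text
t: 13.0
eef_pos: [539.9, 360.3, 27.0]
tcp_rot: [[-0.997, 0.071, 0.001], [0.071, 0.997, 0.001], [-0.001, 0.001, -1.0]]
ft_force: [0.9, 0.1, 0.7]
finger_gap: 85.6
```

>>> carry_out:
  motion:
    - [[0,0,-0.2,0,0,0],[0,0,-0.6,0,0,0],[0,0,-1,0,0,0]]

```text
t: 13.38
eef_pos: [539.8, 360.3, 108.8]
tcp_rot: [[-0.998, 0.071, 0.001], [0.071, 0.998, 0.001], [-0.001, 0.001, -1.0]]
ft_force: [0.5, -0.1, 0.6]
finger_gap: 85.5
```

>>> carry_out:
  motion:
    - [[0,0,-0.5,0,0,0],[0,0,-1,0,0,0],[0,0,-1,0,0,0]]

```text
t: 13.75
eef_pos: [541.4, 361.6, 193.9]
tcp_rot: [[-0.997, 0.071, 0.008], [0.071, 0.997, 0.006], [-0.007, 0.006, -1.0]]
ft_force: [0.5, 0.1, -0.6]
finger_gap: 85.3
```

Run:
```python
from h import *
go(494.4,-346,190,-8.7)
a=snapshot("top")["color"][:,:,::-1];b=snapshot("side")["color"][:,:,::-1]
im=np.hstack([cv2.resize(a[190:290,110:190],(400,500),interpolation=2),cv2.resize(b[90:190,190:270],(400,500),interpolation=2)])
cv2.imwrite("pics/g4.png",im)
```

```text
t 13.75 p [541.4 361.6 193.9] gap 85.3 F [ 0.5  0.1 -0.6] q7 [-0.52, 0.57, -0.18, 1.49, 0.11, 1.08, 0.78]
shift now-axes [-4.000e-02 -8.864e+00 -6.000e-03] turn [0.0021 0.0022 0.0258]  shift in turned axes [-0.757 -8.832  0.049] calls 9
```

View pics/g4.png

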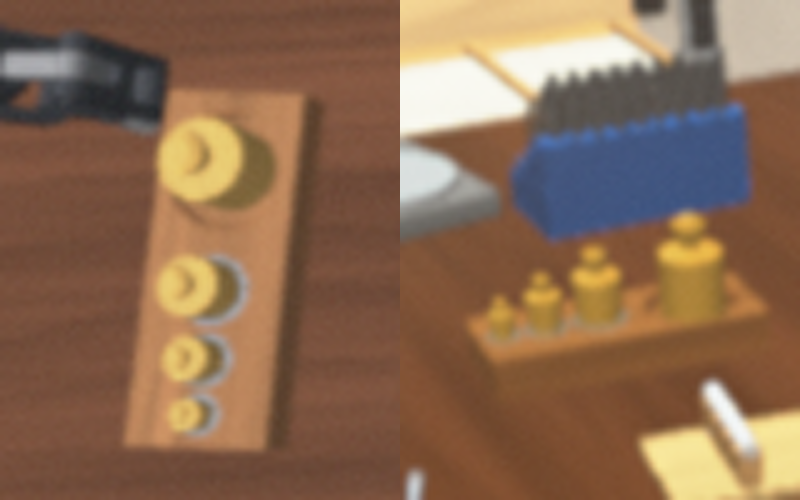

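Brass stands in the recess (top half (200,160), side half (690,275)). Back to the pile for the steel block.

>>> carry_out:
  motion:
    - [[0,-0.5,-0.1,0.0021,0.0022,0.0258],[0,-1,-0.2,0.0021,0.0022,0.0258],[0,-1,-0.2,0.0021,0.0022,0.0258]]

```text
t: 14.22
eef_pos: [534.5, 276.1, 205.3]
tcp_rot: [[-0.988, 0.156, -0.006], [0.156, 0.988, -0.007], [0.005, -0.008, -1.0]]
ft_force: [1.1, -0.2, -0.2]
finger_gap: 85.3
```

>>> carry_out:
  motion:
    - [[-0.05,-0.5,0,0,0,0],[-0.09,-1,0,0,0,0],[-0.09,-1,0,0,0,0]]

```text
t: 14.6
eef_pos: [528.9, 192.5, 205.0]
tcp_rot: [[-0.987, 0.16, -0.008], [0.16, 0.987, -0.01], [0.006, -0.011, -1.0]]
ft_force: [0.4, 0.7, 0.4]
finger_gap: 85.1
```

>>> carry_out:
  motion:
    - [[-0.05,-0.5,0,0,0,0],[-0.09,-1,0,0,0,0],[-0.09,-1,0,0,0,0]]

```text
t: 14.98
eef_pos: [522.9, 109.9, 205.2]
tcp_rot: [[-0.986, 0.164, -0.009], [0.164, 0.986, -0.011], [0.007, -0.012, -1.0]]
ft_force: [0.7, 0.9, 0.1]
finger_gap: 85.9
```

>>> carry_out:
  motion:
    - [[-0.05,-0.5,0,0,0,0],[-0.09,-1,0,0,0,0],[-0.09,-1,0,0,0,0]]

```text
t: 15.35
eef_pos: [516.8, 28.2, 205.6]
tcp_rot: [[-0.986, 0.167, -0.01], [0.167, 0.986, -0.012], [0.008, -0.013, -1.0]]
ft_force: [-0.7, -0.0, 0.1]
finger_gap: 85.5
```

>>> carry_out:
  motion:
    - [[-0.05,-0.5,0,0,0,0],[-0.09,-1,0,0,0,0],[-0.09,-1,0,0,0,0]]

```text
t: 15.72
eef_pos: [510.7, -53.2, 206.2]
tcp_rot: [[-0.985, 0.17, -0.011], [0.17, 0.985, -0.012], [0.009, -0.014, -1.0]]
ft_force: [0.9, -0.1, -0.8]
finger_gap: 85.4
```

>>> carry_out:
  motion:
    - [[-0.05,-0.5,0,0,0,0],[-0.09,-1,0,0,0,0],[-0.09,-1,0,0,0,0]]

```text
t: 16.1
eef_pos: [504.6, -134.2, 206.8]
tcp_rot: [[-0.985, 0.172, -0.011], [0.173, 0.985, -0.012], [0.009, -0.014, -1.0]]
ft_force: [-1.0, 1.2, 0.4]
finger_gap: 85.5
```

>>> carry_out:
  motion:
    - [[-0.05,-0.5,0,0,0,0],[-0.09,-1,0,0,0,0],[-0.09,-1,0,0,0,0]]

```text
t: 16.48
eef_pos: [498.4, -214.9, 207.5]
tcp_rot: [[-0.985, 0.174, -0.012], [0.174, 0.985, -0.013], [0.009, -0.014, -1.0]]
ft_force: [-0.1, 1.0, -0.3]
finger_gap: 85.7
```

>>> carry_out:
  motion:
    - [[-0.05,-0.5,0,0,0,0],[-0.09,-1,0,0,0,0],[-0.09,-1,0,0,0,0],[-0.09,-1,0,0,0,0]]

```text
t: 16.98
eef_pos: [492.9, -292.1, 208.2]
tcp_rot: [[-0.985, 0.172, -0.011], [0.172, 0.985, -0.011], [0.009, -0.012, -1.0]]
ft_force: [0.4, 0.1, 0.4]
finger_gap: 85.3
```

```bash
python3 -c "
from h import *
go(494.4,-346,150,-8.3)"
```

```text
t 16.975 p [ 492.9 -292.1  208.2] gap 85.3 F [0.4 0.1 0.4] q7 [0.51, 0.44, -0.04, 1.67, 0.04, 1.03, 1.85]
shift now-axes [-0.142 -0.652  0.734] turn [-0.0039 -0.003  -0.0088]  shift in turned axes [-0.116 -0.664  0.727] calls 1
```

>>> carry_out:
  motion:
    - [[-0.07,-0.33,0.3,-0.0039,-0.003,-0.0088],[-0.142,-0.652,0.6,-0.0039,-0.003,-0.0088],[-0.142,-0.652,0.73,-0.0039,-0.003,-0.0088],[-0.142,-0.652,0.73,-0.0039,-0.003,-0.0088],[-0.142,-0.652,0.73,-0.0039,-0.003,-0.0088]]

```text
t: 17.6
eef_pos: [495.6, -344.3, 151.2]
tcp_rot: [[-0.99, 0.142, 0.001], [0.142, 0.99, 0.0], [-0.001, 0.0, -1.0]]
ft_force: [-0.4, 0.1, 0.5]
finger_gap: 85.1
```

```bash
python3 -c "
from h import *
go(494.4,-346,56,-8.3)"
```

```text
t 17.6 p [ 495.6 -344.3  151.2] gap 85.1 F [-0.4  0.1  0.5] q7 [0.6, 0.54, -0.05, 1.67, 0.03, 0.93, 1.97]
shift now-axes [ 0.013 -0.024  1.19 ] turn [0.0001 0.0004 0.0008]  shift in turned axes [ 0.012 -0.023  1.19 ] calls 2
```

>>> carry_out:
  motion:
    - [[0.013,-0.024,0.3,0,0,0],[0.013,-0.024,0.6,0,0,0],[0.013,-0.024,0.7,0,0,0]]

```text
t: 17.98
eef_pos: [494.5, -344.9, 94.9]
tcp_rot: [[-0.99, 0.141, 0.001], [0.141, 0.99, 0.001], [-0.001, 0.001, -1.0]]
ft_force: [0.2, 0.8, 1.0]
finger_gap: 85.6
```

>>> carry_out:
  motion:
    - [[0,0,0.2,0,0,0],[0,0,0.4,0,0,0],[0,0,0.48,0,0,0],[0,0,0.48,0,0,0]]

```text
t: 18.48
eef_pos: [494.4, -344.7, 56.0]
tcp_rot: [[-0.99, 0.141, 0.0], [0.141, 0.99, 0.002], [0.0, 0.002, -1.0]]
ft_force: [-0.6, 0.1, -0.8]
finger_gap: 85.6
```

>>> carry_out:
  motion:
    - [[0,0,0,0,0,0],[0,0,0,0,0,0],[0,0,0,0,0,0],[0,0,0,0,0,0],[0,0,0,0,0,0],[0,0,0,0,0,0],[0,0,0,0,0,0]]
  claw: -1
  squeeze: 60

```text
t: 19.35
eef_pos: [494.6, -345.1, 56.5]
tcp_rot: [[-0.99, 0.141, 0.001], [0.141, 0.99, 0.001], [-0.001, 0.001, -1.0]]
ft_force: [-0.5, 0.1, 5.4]
finger_gap: 24.2
```

Run:
```python
from h import *
go(494.4,-346,56,-8.3)
b=snapshot("side")["color"][:,:,::-1]
cv2.imwrite("pics/g5.png",cv2.resize(b[200:320,310:440],None,fx=5,fy=5,interpolation=2)[:600])
```

```text
t 19.35 p [ 494.6 -345.1   56.5] gap 24.2 F [-0.5  0.1  5.4] q7 [0.6, 0.65, -0.05, 1.77, 0.04, 0.72, 1.96]
shift now-axes [ 0.001 -0.011  0.007] turn [0.0003 0.0002 0.0011]  shift in turned axes [ 0.001 -0.011  0.007] calls 1
```

View pics/g5.png

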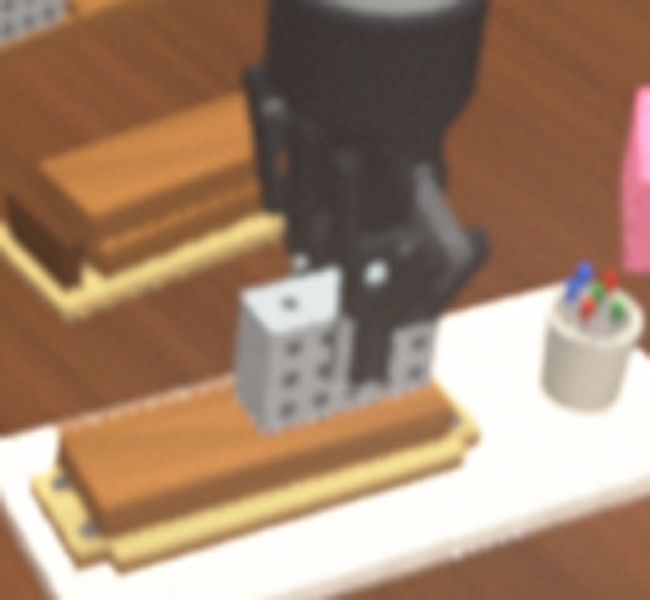

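Steel is gripped squarely between the pads and still upright. Lift and carry to the bay.

>>> carry_out:
  motion:
    - [[0,0,-0.1,0,0,0],[0,0,-0.4,0,0,0],[0,0,-0.8,0,0,0],[0,0,-1,0,0,0]]

```text
t: 19.9
eef_pos: [494.6, -345.1, 137.6]
tcp_rot: [[-0.99, 0.141, 0.001], [0.141, 0.99, 0.001], [-0.001, 0.001, -1.0]]
ft_force: [-0.1, -0.1, -6.5]
finger_gap: 24.5
```

>>> carry_out:
  motion:
    - [[0,0,-0.4,0,0,0],[0,0,-0.7,0,0,0],[0,0,-0.7,0,0,0]]

```text
t: 20.27
eef_pos: [495.0, -345.4, 194.5]
tcp_rot: [[-0.99, 0.141, 0.003], [0.141, 0.99, -0.001], [-0.003, -0.0, -1.0]]
ft_force: [0.9, -0.3, -6.1]
finger_gap: 24.6
```

>>> carry_out:
  motion:
    - [[-0.12,0.4,0,0,0,0],[-0.25,0.8,0,0,0,0],[-0.25,0.9,0,0,0,0]]

```text
t: 20.65
eef_pos: [525.7, -273.1, 192.5]
tcp_rot: [[-0.991, 0.136, 0.001], [0.136, 0.991, 0.003], [-0.001, 0.003, -1.0]]
ft_force: [0.3, -0.3, -7.0]
finger_gap: 24.2
```

>>> carry_out:
  motion:
    - [[-0.12,0.4,0,0,0,0],[-0.25,0.8,0,0,0,0],[-0.25,0.9,0,0,0,0]]

```text
t: 21.02
eef_pos: [555.7, -201.4, 191.1]
tcp_rot: [[-0.991, 0.133, -0.001], [0.133, 0.991, 0.005], [0.001, 0.005, -1.0]]
ft_force: [0.3, 0.1, -6.7]
finger_gap: 24.2
```

>>> carry_out:
  motion:
    - [[-0.12,0.4,0,0,0,0],[-0.25,0.8,0,0,0,0],[-0.25,0.9,0,0,0,0]]

```text
t: 21.4
eef_pos: [585.3, -130.3, 190.0]
tcp_rot: [[-0.992, 0.13, -0.002], [0.13, 0.992, 0.007], [0.003, 0.006, -1.0]]
ft_force: [-0.2, -0.2, -5.9]
finger_gap: 24.1
```

>>> carry_out:
  motion:
    - [[-0.12,0.4,0,0,0,0],[-0.25,0.8,0,0,0,0],[-0.25,0.9,0,0,0,0],[-0.25,0.9,0,0,0,0]]

```text
t: 21.9
eef_pos: [613.7, -62.2, 189.5]
tcp_rot: [[-0.992, 0.13, -0.004], [0.13, 0.992, 0.006], [0.005, 0.005, -1.0]]
ft_force: [-0.1, -0.1, -5.4]
finger_gap: 24.0
```

```bash
python3 -c "
from h import *
go(644.4,2.7,140,5.5)"
```

```text
t 21.9 p [613.7 -62.2 189.5] gap 24.0 F [-0.1 -0.1 -5.4] q7 [0.11, 0.53, -0.08, 1.58, 0.04, 1.04, 1.47]
shift now-axes [-0.278  0.852  0.622] turn [ 0.0018 -0.0013 -0.072 ]  shift in turned axes [-0.46   0.771  0.619] calls 1
```

>>> carry_out:
  motion:
    - [[-0.14,0.43,0,0.0018,-0.0013,-0.036],[-0.278,0.852,0,0.0018,-0.0013,-0.072],[-0.278,0.852,0.3,0.0018,-0.0013,-0.072],[-0.278,0.852,0.62,0.0018,-0.0013,-0.072],[-0.278,0.852,0.62,0.0018,-0.0013,-0.072],[-0.278,0.852,0.62,0.0018,-0.0013,-0.072]]

```text
t: 22.65
eef_pos: [644.7, 1.3, 141.0]
tcp_rot: [[-0.996, -0.094, 0.001], [-0.094, 0.996, -0.001], [-0.001, -0.001, -1.0]]
ft_force: [0.5, -1.2, -5.5]
finger_gap: 24.0
```

Run:
```python
from h import *
go(644.4,2.7,50,5.5)
d=snapshot("side")
def e(x,y,z,yaw,a,b):
    c,s=np.cos(np.radians(yaw)),np.sin(np.radians(yaw))
    return np.round(((proj(d,[x+a*c-b*s,y+a*s+b*c,z])-[280,140]+.5)*5-.5)).astype(int).tolist()
p=read_state()["eef_pos"]
print("block foot corners",[e(p[0],p[1],p[2]-16.2,5.5,a,b) for a,b in((-38,12.5),(-38,-12.5),(38,-12.5))])
print("bay rim in corners",[e(644.4,2.7,13,5.5,a,b) for a,b in((-46.5,20.5),(-46.5,-20.5),(46.5,-20.5),(46.5,20.5))])
cv2.imwrite("pics/g6.png",cv2.resize(d["color"][140:240,280:400,::-1],None,fx=5,fy=5,interpolation=2))
```

```text
t 22.65 p [644.7   1.3 141. ] gap 24.0 F [ 0.5 -1.2 -5.5] q7 [0.04, 0.61, -0.14, 1.57, 0.09, 0.97, 1.54]
shift now-axes [0.003 0.019 1.137] turn [-0.0002  0.0003 -0.0005]  shift in turned axes [0.002 0.018 1.137] calls 2
block foot corners [[226, 91], [256, 108], [367, 72]]
bay rim in corners [[196, 275], [244, 307], [373, 256], [324, 228]]
```

View pics/g6.png

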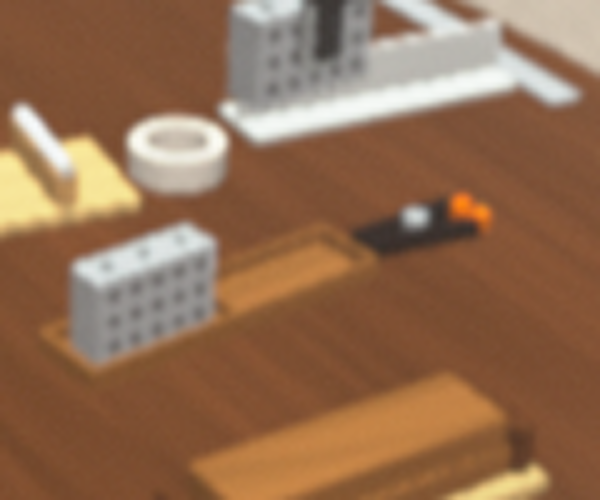

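Block foot corners at (230,95), (265,108), (368,78) and bay corners at (322,230), (375,258) match the predictions within about 2 mm. Lowering.

>>> carry_out:
  motion:
    - [[0.02,0.018,0.3,0,0,0],[0.02,0.018,0.6,0,0,0],[0.02,0.018,0.9,0,0,0],[0.02,0.018,1,0,0,0],[0.02,0.018,1,0,0,0]]

```text
t: 23.32
eef_pos: [643.9, 2.8, 62.0]
tcp_rot: [[-0.996, -0.094, 0.002], [-0.094, 0.996, -0.0], [-0.002, -0.001, -1.0]]
ft_force: [-0.0, 0.5, -5.9]
finger_gap: 24.0
```

```bash
python3 -c "
from h import *
go(643.5,2.7,21.5,5.5)"
```

```text
t 23.325 p [643.9   2.8  62. ] gap 24.0 F [-0.   0.5 -5.9] q7 [0.03, 0.69, -0.13, 1.65, 0.11, 0.8, 1.52]
shift now-axes [0.006 0.    0.506] turn [-0.0002  0.0008 -0.0005]  shift in turned axes [ 0.005 -0.     0.506] calls 1
```

>>> carry_out:
  motion:
    - [[0.005,0,0.15,0,0.0008,0],[0.005,0,0.3,0,0.0008,0],[0.005,0,0.42,0,0.0008,0],[0.005,0,0.49,0,0.0008,0],[0.005,0,0.51,0,0.0008,0],[0.005,0,0.51,0,0.0008,0]]

```text
t: 24.08
eef_pos: [643.7, 2.8, 21.3]
tcp_rot: [[-0.996, -0.094, 0.0], [-0.094, 0.996, -0.001], [-0.0, -0.001, -1.0]]
ft_force: [0.7, 0.0, -6.1]
finger_gap: 24.1
```

>>> carry_out:
  motion:
    - [[0,0,0.012,0,0,0],[0,0,0.018,0,0,0],[0,0,0.018,0,0,0]]

```text
t: 24.45
eef_pos: [644.1, 2.7, 20.6]
tcp_rot: [[-0.996, -0.094, 0.001], [-0.094, 0.996, -0.001], [-0.001, -0.001, -1.0]]
ft_force: [-1.4, 0.4, 1.0]
finger_gap: 24.3
```

>>> carry_out:
  motion:
    - [[0,0,0,0,0,0],[0,0,0,0,0,0],[0,0,0,0,0,0],[0,0,0,0,0,0],[0,0,0,0,0,0]]
  claw: 1

```text
t: 25.08
eef_pos: [644.1, 2.8, 20.6]
tcp_rot: [[-0.996, -0.094, 0.001], [-0.094, 0.996, -0.001], [-0.001, -0.001, -1.0]]
ft_force: [0.4, -0.1, -0.3]
finger_gap: 85.4
```

>>> carry_out:
  motion:
    - [[0,0,-0.2,0,0,0],[0,0,-0.6,0,0,0],[0,0,-1,0,0,0]]

```text
t: 25.45
eef_pos: [644.1, 2.8, 102.5]
tcp_rot: [[-0.996, -0.094, 0.002], [-0.094, 0.996, -0.001], [-0.002, -0.001, -1.0]]
ft_force: [0.5, 0.2, -0.2]
finger_gap: 85.7
```

>>> carry_out:
  motion:
    - [[0,0,-0.5,0,0,0],[0,0,-1,0,0,0],[0,0,-1,0,0,0]]

```text
t: 25.82
eef_pos: [646.0, 3.0, 187.5]
tcp_rot: [[-0.996, -0.094, 0.01], [-0.094, 0.996, -0.0], [-0.01, -0.001, -1.0]]
ft_force: [0.5, 0.0, -0.2]
finger_gap: 85.7
```

Run:
```python
from h import *
go(463,-342,180,-8.9)
d=snapshot("side"); a=snapshot("top")["color"][:,:,::-1]
for z in(46,52,58): print("g2 tip row",z,proj(d,[423.2,-362.6,z]).round(1)," obs 353,292.4")
for z in(56,60,64): print("g5 tip",z,proj(d,[492.2,-362,z]).round(1)," obs 384,277")
im=np.hstack([cv2.resize(a[165:285,380:480],(400,480),interpolation=2),cv2.resize(d["color"][150:246,290:370,::-1],(400,480),interpolation=2)])
cv2.imwrite("pics/g7.png",im)
```

```text
t 25.825 p [646.    3.  187.5] gap 85.7 F [ 0.5  0.  -0.2] q7 [0.04, 0.56, -0.14, 1.52, 0.09, 1.06, 1.54]
shift now-axes [ 2.685 -4.078  0.072] turn [0.     0.0031 0.0795]  shift in turned axes [ 1.593 -4.615  0.094] calls 5
g2 tip row 46 [351.6 293.7]  obs 353,292.4
g2 tip row 52 [351.8 291.3]  obs 353,292.4
g2 tip row 58 [352.  288.8]  obs 353,292.4
g5 tip 56 [381.1 276.2]  obs 384,277
g5 tip 60 [381.3 274.6]  obs 384,277
g5 tip 64 [381.5 273. ]  obs 384,277
```

View pics/g7.png

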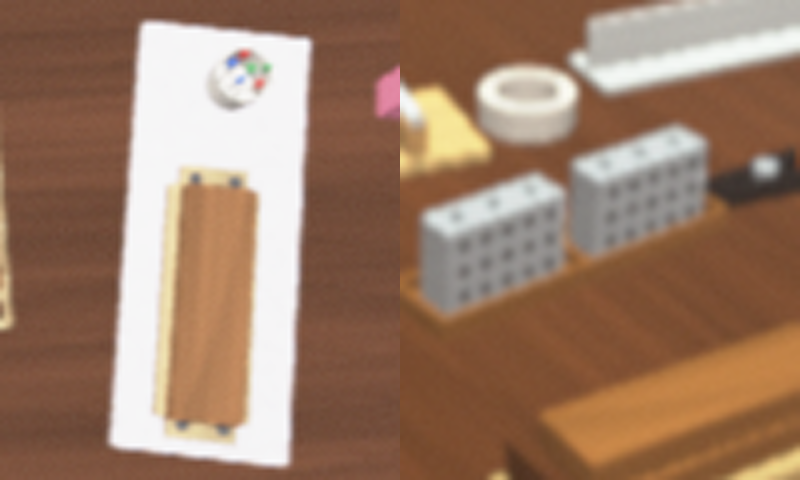

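Steel stands in the bay upright (right half, (640,190)). The caul is fully visible at left, corners (183,185), (258,190), (244,425), (165,420); plate ends show beyond.

Run:
```python
from h import *
d=snapshot("top")
def rep(pts,z):
    P=np.array([ray(d,crop(p,4,380,165),z) for p in pts]);a=(P[0]+P[1]-P[2]-P[3])/2;b=(P[1]+P[2]-P[0]-P[3])/2
    print(P.mean(0).round(1),np.linalg.norm(a).round(1),np.linalg.norm(b).round(1),np.degrees(np.arctan2(a[1],a[0])).round(2),(np.degrees(np.arctan2(b[1],b[0]))+90).round(2))
rep([(183,185),(258,190),(244,425),(165,420)],40)
rep([(181,166),(248,171),(233,441),(165,436)],22)
# colour mask check for caul/pile
hsv=cv2.cvtColor(d["color"],cv2.COLOR_RGB2HSV)
for n,(x0,x1,y0,y1),z in(("caul",(415,450,200,285),40),("pile",(350,390,165,260),44)):
    h=hsv[y0:y1,x0:x1]; print(n,"px",h[40,18])
    m=cv2.inRange(h,(8,110,140),(16,190,230)); m=cv2.morphologyEx(m,cv2.MORPH_OPEN,np.ones((3,3)))
    c=max(cv2.findContours(m,0,2)[0],key=cv2.contourArea); r=cv2.minAreaRect(c); q=cv2.boxPoints(r)+[x0,y0]
    P=np.array([ray(d,u,z) for u in q]); print(P.round(1).tolist(),"c",P.mean(0).round(1))
```

```text
[ 460.7 -341.3] 148.1 48.1 -9.8 -6.51
[ 463.7 -342.8] 173.1 43.0 -9.16 -7.03
caul px [ 13 130 189]
[[391.1, -306.0], [536.2, -330.6], [530.6, -377.2], [385.8, -351.2]] c [ 460.9 -341.2]
pile px [ 13 131 189]
[[623.3, -162.1], [624.7, -208.6], [475.7, -208.6], [474.4, -163.6]] c [ 549.5 -185.7]
```

>>> carry_out:
  motion:
    - [[0.1,-0.5,0,0,0.003,0.04],[0.3,-0.9,0,0,0.003,0.08],[0.4,-1,0,0,0.003,0.08],[0.4,-1,0,0,0.003,0.08]]

```text
t: 26.48
eef_pos: [618.4, -79.8, 181.6]
tcp_rot: [[-0.988, 0.155, -0.01], [0.155, 0.988, 0.0], [0.01, -0.001, -1.0]]
ft_force: [0.1, 1.3, 1.0]
finger_gap: 85.5
```

>>> carry_out:
  motion:
    - [[0.2,-0.5,0,0,0,0],[0.35,-0.95,0,0,0,0],[0.35,-0.95,0,0,0,0]]

```text
t: 26.85
eef_pos: [578.0, -152.5, 181.9]
tcp_rot: [[-0.988, 0.157, -0.011], [0.157, 0.988, -0.001], [0.011, -0.002, -1.0]]
ft_force: [0.1, 0.9, 0.8]
finger_gap: 85.3
```

>>> carry_out:
  motion:
    - [[0.2,-0.5,0,0,0,0],[0.35,-0.95,0,0,0,0],[0.35,-0.95,0,0,0,0]]

```text
t: 27.22
eef_pos: [537.8, -224.6, 182.2]
tcp_rot: [[-0.987, 0.159, -0.011], [0.159, 0.987, -0.001], [0.011, -0.003, -1.0]]
ft_force: [-0.1, 0.5, -0.2]
finger_gap: 85.7
```

>>> carry_out:
  motion:
    - [[0.2,-0.5,0,0,0,0],[0.35,-0.95,0,0,0,0],[0.35,-0.95,0,0,0,0],[0.35,-0.95,0,0,0,0]]

```text
t: 27.72
eef_pos: [499.7, -292.8, 182.6]
tcp_rot: [[-0.988, 0.156, -0.01], [0.156, 0.988, 0.0], [0.01, -0.001, -1.0]]
ft_force: [-0.1, 0.8, 0.8]
finger_gap: 85.5
```

```bash
python3 -c "
from h import *
go(461,-341.5,110,-9.2)"
```

```text
t 27.725 p [ 499.7 -292.8  182.6] gap 85.5 F [-0.1  0.8  0.8] q7 [0.52, 0.48, -0.05, 1.69, 0.03, 0.98, 1.87]
shift now-axes [ 0.374 -0.675  0.912] turn [-0.0004 -0.0033  0.0014]  shift in turned axes [ 0.381 -0.678  0.907] calls 1
```

>>> carry_out:
  motion:
    - [[0.19,-0.34,0.3,0,-0.0033,0.0014],[0.374,-0.675,0.7,0,-0.0033,0.0014],[0.374,-0.675,0.91,0,-0.0033,0.0014],[0.374,-0.675,0.91,0,-0.0033,0.0014],[0.374,-0.675,0.91,0,-0.0033,0.0014]]

```text
t: 28.35
eef_pos: [462.7, -340.1, 110.8]
tcp_rot: [[-0.988, 0.157, 0.001], [0.157, 0.988, -0.001], [-0.001, -0.001, -1.0]]
ft_force: [-0.0, -0.0, -0.3]
finger_gap: 85.6
```

```bash
python3 -c "
from h import *
go(461,-341.5,27,-9.2)"
```

```text
t 28.35 p [ 462.7 -340.1  110.8] gap 85.6 F [-0.  -0.  -0.3] q7 [0.62, 0.55, -0.05, 1.8, 0.04, 0.79, 1.97]
shift now-axes [ 0.02  -0.02   1.048] turn [-0.0003  0.0004  0.0009]  shift in turned axes [ 0.018 -0.02   1.048] calls 2
```

>>> carry_out:
  motion:
    - [[0.02,-0.02,0.3,0,0,0],[0.02,-0.02,0.6,0,0,0],[0.02,-0.02,0.85,0,0,0],[0.02,-0.02,1,0,0,0],[0.02,-0.02,1,0,0,0]]

```text
t: 28.98
eef_pos: [461.4, -341.0, 30.8]
tcp_rot: [[-0.988, 0.156, 0.001], [0.156, 0.988, -0.001], [-0.001, -0.0, -1.0]]
ft_force: [0.1, -1.5, 0.2]
finger_gap: 85.2
```

```bash
python3 -c "
from h import *
go(461,-341.5,27,-9.2)"
```

```text
t 28.975 p [ 461.4 -341.    30.8] gap 85.2 F [ 0.1 -1.5  0.2] q7 [0.62, 0.66, -0.04, 1.87, 0.05, 0.62, 1.96]
shift now-axes [ 0.004 -0.006  0.047] turn [-0.0002  0.0003  0.0012]  shift in turned axes [ 0.004 -0.006  0.047] calls 1
```

>>> carry_out:
  motion:
    - [[0.004,-0.006,0.047,0,0,0.001],[0.004,-0.006,0.047,0,0,0.001],[0.004,-0.006,0.047,0,0,0.001]]

```text
t: 29.35
eef_pos: [461.2, -341.6, 27.4]
tcp_rot: [[-0.987, 0.159, 0.002], [0.159, 0.987, -0.001], [-0.002, -0.001, -1.0]]
ft_force: [0.2, 0.0, -0.7]
finger_gap: 85.7
```

>>> carry_out:
  motion:
    - [[0,0,0,0,0,0],[0,0,0,0,0,0],[0,0,0,0,0,0],[0,0,0,0,0,0],[0,0,0,0,0,0],[0,0,0,0,0,0]]
  claw: -1
  squeeze: 40

```text
t: 30.1
eef_pos: [461.3, -341.7, 27.7]
tcp_rot: [[-0.987, 0.159, 0.002], [0.159, 0.987, -0.001], [-0.002, -0.001, -1.0]]
ft_force: [-1.0, 1.0, 5.2]
finger_gap: 44.8
```

>>> carry_out:
  motion:
    - [[0,0,-0.05,0,0,0],[0,0,-0.2,0,0,0],[0,0,-0.5,0,0,0],[0,0,-0.9,0,0,0],[0,0,-1,0,0,0],[0,0,-1,0,0,0]]

```text
t: 30.85
eef_pos: [461.3, -341.7, 108.2]
tcp_rot: [[-0.987, 0.159, 0.003], [0.159, 0.987, -0.002], [-0.003, -0.001, -1.0]]
ft_force: [-0.5, 0.5, -1.8]
finger_gap: 45.1
```

Run:
```python
from h import *
go(549.5,-186,107,0.7)
d=snapshot("side"); a=snapshot("top")["color"][:,:,::-1]
im=np.hstack([cv2.resize(a[165:285,380:480],(400,480),interpolation=2),cv2.resize(d["color"][215:311,310:390,::-1],(400,480),interpolation=2)])
cv2.imwrite("pics/g8.png",im)
```

```text
t 30.85 p [ 461.3 -341.7  108.2] gap 45.1 F [-0.5  0.5 -1.8] q7 [0.63, 0.55, -0.05, 1.8, 0.04, 0.79, 1.97]
shift now-axes [-0.778  2.097  0.014] turn [-0.0005  0.0009 -0.0548]  shift in turned axes [-1.126  1.933  0.015] calls 2
```

View pics/g8.png

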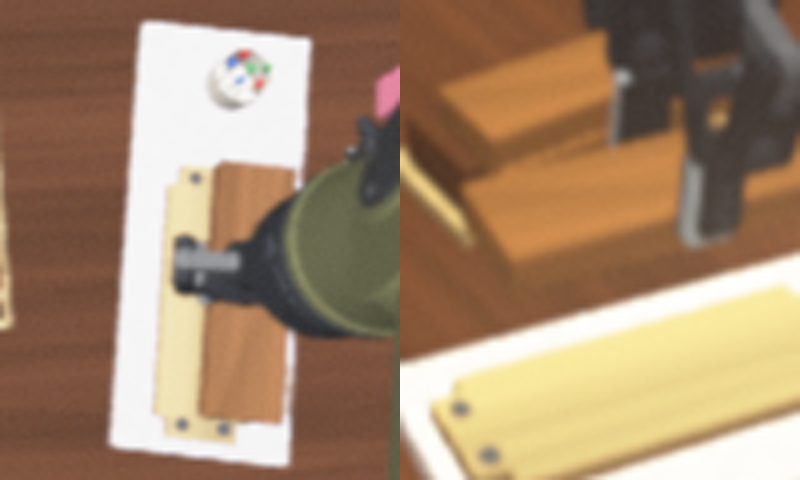

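Caul lifted level; the plate stays on the board. Carry to the pile.

>>> carry_out:
  motion:
    - [[-0.1,0.3,0,0,0,-0.02],[-0.25,0.6,0,0,0,-0.04],[-0.35,0.9,0,0,0.0009,-0.0548],[-0.37,1,0,0,0.0009,-0.0548],[-0.37,1,0,0,0.0009,-0.0548],[-0.37,1,0,0,0.0009,-0.0548]]

```text
t: 31.7
eef_pos: [502.1, -267.9, 106.8]
tcp_rot: [[-1.0, -0.011, -0.003], [-0.011, 1.0, -0.001], [0.003, -0.001, -1.0]]
ft_force: [-0.8, -0.4, -0.9]
finger_gap: 44.5
```

Run:
```python
from h import *
go(549.5,-186,107,0.7)
d=snapshot("top")
P=np.array([ray(d,crop(p,4,380,165),120) for p in [(222,162),(296,168),(278,423),(200,418)]]);print("caul held at g8",P.mean(0).round(1))
```

```text
t 31.7 p [ 502.1 -267.9  106.8] gap 44.5 F [-0.8 -0.4 -0.9] q7 [0.51, 0.55, -0.09, 1.81, 0.07, 0.79, 1.96]
shift now-axes [-0.604  1.017 -0.005] turn [-0.0003 -0.0008 -0.0004]  shift in turned axes [-0.605  1.016 -0.002] calls 2
caul held at g8 [ 460.2 -340.8]
```

>>> carry_out:
  motion:
    - [[-0.2,0.3,0,0,0,0],[-0.4,0.65,0,0,0,0],[-0.6,1,0,0,0,0],[-0.6,1,0,0,-0.001,0],[-0.6,1,0.2,0,-0.001,0],[-0.6,1,0.4,0,-0.001,0],[-0.6,1,0.45,0,-0.001,0],[-0.6,1,0.45,0,-0.001,0]]

```text
t: 32.75
eef_pos: [548.6, -188.0, 70.0]
tcp_rot: [[-1.0, -0.01, -0.001], [-0.01, 1.0, -0.001], [0.001, -0.001, -1.0]]
ft_force: [-0.3, -0.0, -0.9]
finger_gap: 45.1
```

Run:
```python
from h import *
go(550.2,-186.5,50.5,0.7)
d=snapshot("top")
cv2.imwrite("pics/g9.png",cv2.resize(d["color"][160:260,330:410,::-1],None,fx=6,fy=6,interpolation=2))
```

```text
t 32.75 p [ 548.6 -188.    70. ] gap 45.1 F [-0.3 -0.  -0.9] q7 [0.34, 0.61, -0.08, 1.82, 0.07, 0.72, 1.8]
shift now-axes [-0.021  0.019  0.243] turn [-0.0002 -0.0002 -0.0008]  shift in turned axes [-0.021  0.019  0.244] calls 1
```

View pics/g9.png

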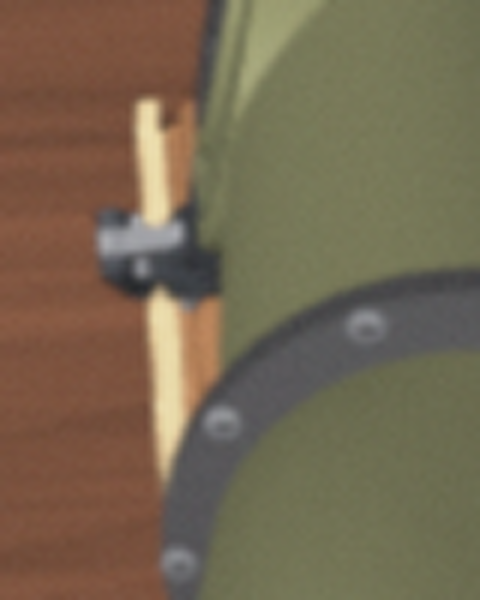

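The arm hides the pile from the top camera, so I place by the measured numbers.

>>> carry_out:
  motion:
    - [[-0.021,0.019,0.08,0,0,-0.0008],[-0.021,0.019,0.16,0,0,-0.0008],[-0.021,0.019,0.22,0,0,-0.0008],[-0.021,0.019,0.24,0,0,-0.0008],[-0.021,0.019,0.24,0,0,-0.0008]]

```text
t: 33.42
eef_pos: [550.6, -186.4, 51.2]
tcp_rot: [[-1.0, -0.012, 0.0], [-0.012, 1.0, -0.001], [-0.0, -0.001, -1.0]]
ft_force: [0.6, 0.1, -0.1]
finger_gap: 44.7
```

>>> carry_out:
  motion:
    - [[0,0,0.012,0,0,0],[0,0,0.015,0,0,0],[0,0,0.015,0,0,0]]

```text
t: 33.8
eef_pos: [550.6, -186.4, 50.0]
tcp_rot: [[-1.0, -0.012, 0.0], [-0.012, 1.0, -0.001], [-0.0, -0.001, -1.0]]
ft_force: [0.4, 0.3, -1.9]
finger_gap: 44.7
```

>>> carry_out:
  motion:
    - [[0,0,0.01,0,0,0],[0,0,0.012,0,0,0],[0,0,0.012,0,0,0]]

```text
t: 34.17
eef_pos: [550.7, -186.5, 49.7]
tcp_rot: [[-1.0, -0.012, 0.001], [-0.012, 1.0, -0.001], [-0.001, -0.001, -1.0]]
ft_force: [-1.9, 0.3, 5.8]
finger_gap: 45.1
```

>>> carry_out:
  motion:
    - [[0,0,0,0,0,0],[0,0,0,0,0,0],[0,0,0,0,0,0],[0,0,0,0,0,0]]
  claw: 1

```text
t: 34.67
eef_pos: [550.7, -186.5, 49.6]
tcp_rot: [[-1.0, -0.012, 0.001], [-0.012, 1.0, -0.001], [-0.001, -0.001, -1.0]]
ft_force: [0.0, 0.7, -0.8]
finger_gap: 85.5
```

>>> carry_out:
  motion:
    - [[0,0,-0.2,0,0,0],[0,0,-0.6,0,0,0],[0,0,-1,0,0,0]]

```text
t: 35.05
eef_pos: [550.7, -186.4, 131.5]
tcp_rot: [[-1.0, -0.012, 0.001], [-0.012, 1.0, -0.001], [-0.001, -0.001, -1.0]]
ft_force: [0.4, 0.3, 0.7]
finger_gap: 85.2
```

>>> carry_out:
  motion:
    - [[0.2,-0.4,0,0,0,0.02],[0.4,-0.8,0,0,0,0.04],[0.55,-1,0,0,0,0.0548],[0.55,-1,0,0,0,0.0548],[0.55,-1,0,0,0,0.0548]]

```text
t: 35.67
eef_pos: [508.6, -265.3, 131.7]
tcp_rot: [[-0.988, 0.157, 0.002], [0.157, 0.988, 0.0], [-0.002, 0.0, -1.0]]
ft_force: [-0.4, 0.7, 0.3]
finger_gap: 85.4
```

Run:
```python
from h import *
go(463.5,-342.5,100,-9)
d=snapshot("top"); s=snapshot("side")
im=np.hstack([cv2.resize(d["color"][160:260,330:410,::-1],(400,500),interpolation=2),cv2.resize(s["color"][200:300,300:380,::-1],(400,500),interpolation=2)])
cv2.imwrite("pics/g10.png",im)
```

```text
t 35.675 p [ 508.6 -265.3  131.7] gap 85.4 F [-0.4  0.7  0.3] q7 [0.47, 0.52, -0.05, 1.78, 0.03, 0.84, 1.82]
shift now-axes [ 0.406 -1.042  0.395] turn [ 0.0001  0.0005 -0.    ]  shift in turned axes [ 0.405 -1.042  0.396] calls 2
```

View pics/g10.png

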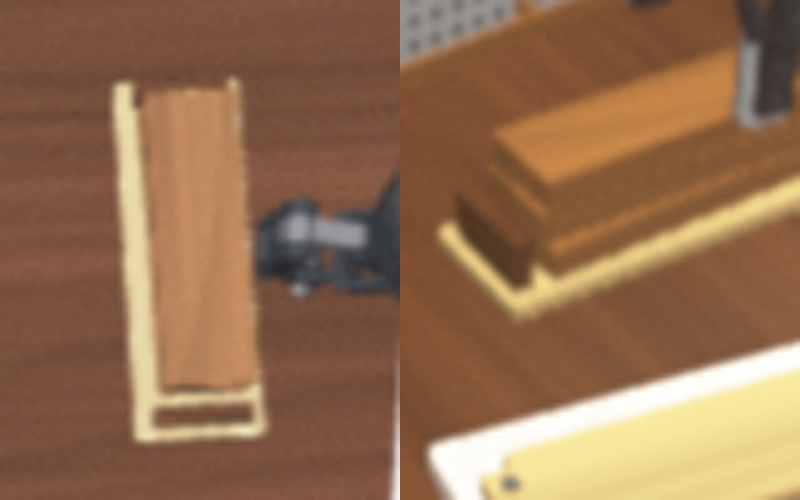

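Run:
```python
from h import *
d=snapshot("top"); s=snapshot("side")
P=np.array([ray(d,crop(p,5,330,160),62) for p in [(140,92),(238,88),(257,382),(160,387)]]);print(P.round(1).tolist(),P.mean(0).round(1))
h=cv2.cvtColor(d["color"],cv2.COLOR_RGB2HSV)[155:265,345:386]
m=cv2.inRange(h,(8,110,140),(16,190,230)); m=cv2.morphologyEx(m,cv2.MORPH_OPEN,np.ones((3,3)))
c=max(cv2.findContours(m,0,2)[0],key=cv2.contourArea); q=cv2.boxPoints(cv2.minAreaRect(c))+[345,155]
P=np.array([ray(d,u,62) for u in q]);print("mask",P.round(1).tolist(),P.mean(0).round(1))
f=lambda p:((proj(s,p)-[300,200]+.5)*5-.5+[400,0]).round().tolist()
for c in((549.5,-186),): 
  for z in(62,44,26): print(z,[f([c[0]-75,c[1]+b,z]) for b in(23,-23)])
```

```text
[[625.3, -161.6], [625.0, -211.3], [475.9, -209.5], [475.7, -161.8]] [ 550.5 -186. ]
mask [[626.0, -160.3], [627.6, -212.8], [474.1, -212.7], [472.6, -161.8]] [ 550.1 -186.9]
62 [[488.0, 127.0], [545.0, 180.0]]
44 [[487.0, 160.0], [544.0, 214.0]]
26 [[486.0, 193.0], [542.0, 247.0]]
```

The pile view shows the caul on top, aligned within about 1 mm of the pile's centre. Next the plate.

>>> carry_out:
  motion:
    - [[0.15,-0.4,0,0,0,0],[0.3,-0.8,0.2,0,0,0],[0.4,-1,0.4,0,0,0],[0.4,-1,0.4,0,0,0],[0.4,-1,0.4,0,0,0]]

```text
t: 36.5
eef_pos: [465.4, -338.1, 99.5]
tcp_rot: [[-0.988, 0.155, 0.002], [0.155, 0.988, 0.001], [-0.002, 0.001, -1.0]]
ft_force: [-0.3, -0.2, 0.5]
finger_gap: 85.1
```

Run:
```python
from h import *
go(463.7,-343,30,-9)
d=snapshot("side"); h=cv2.cvtColor(d["color"],cv2.COLOR_RGB2HSV)[260:330,305:420]
m=cv2.inRange(h,(15,60,190),(30,150,255)); ys,xs=np.where(m); print("plate mask",xs.min()+305,xs.max()+305,ys.min()+260,ys.max()+260)
f=lambda a,b,z=22:proj(d,[463.7+a*.988+b*.156,-343-a*.156+b*.988,z]).round(1).tolist()
for a,b in((-88,22),(-88,-22),(-75,-30),(75,-30),(88,-22),(88,22)):print((a,b),f(a,b))
for n in("top",):
  a=snapshot(n);hh=cv2.cvtColor(a["color"],cv2.COLOR_RGB2HSV)[195:285,410:455];mm=cv2.inRange(hh,(15,60,190),(30,150,255));y,x=np.where(mm)
  g=lambda a_,b_:proj(a,[463.7+a_*.988+b_*.156,-343-a_*.156+b_*.988,22]).round(1)
  print("top mask",x.min()+410,x.max()+410,y.min()+195,y.max()+195,"pred rows",g(88,22),g(88,-22),g(-88,22),g(-88,-22),"cols",g(75,30),g(-75,30))
```

```text
t 36.5 p [ 465.4 -338.1   99.5] gap 85.1 F [-0.3 -0.2  0.5] q7 [0.62, 0.56, -0.05, 1.81, 0.03, 0.77, 1.97]
shift now-axes [ 0.013 -0.064  0.869] turn [0.0003 0.0005 0.0004]  shift in turned axes [ 0.012 -0.063  0.869] calls 1
plate mask 316 405 260 314
(-88, 22) [315.4, 293.8]
(-88, -22) [324.9, 309.7]
(-75, -30) [333.2, 310.8]
(75, -30) [403.1, 289.0]
(88, -22) [406.4, 284.6]
(88, 22) [394.2, 270.8]
top mask 419 444 207 274 pred rows [424.8 205.3] [441.7 207.1] [420.7 273.9] [438.3 275.8] cols [421.4 209.9] [417.9 268.3]
```

>>> carry_out:
  motion:
    - [[0.013,-0.064,0.3,0,0,0],[0.013,-0.064,0.6,0,0,0],[0.013,-0.064,0.85,0,0,0],[0.013,-0.064,0.95,0,0,0],[0.013,-0.064,0.95,0,0,0]]

```text
t: 37.22
eef_pos: [464.4, -342.7, 24.0]
tcp_rot: [[-0.988, 0.154, 0.002], [0.154, 0.988, 0.0], [-0.002, 0.001, -1.0]]
ft_force: [0.4, -0.4, 1.1]
finger_gap: 85.5
```

```bash
python3 -c "
from h import *
go(463.5,-343,8.5,-9)"
```

```text
t 37.225 p [ 464.4 -342.7   24. ] gap 85.5 F [ 0.4 -0.4  1.1] q7 [0.62, 0.67, -0.04, 1.87, 0.04, 0.61, 1.97]
shift now-axes [ 0.011 -0.006  0.194] turn [0.0002 0.0007 0.0009]  shift in turned axes [ 0.011 -0.006  0.194] calls 1
```

>>> carry_out:
  motion:
    - [[0.011,-0.006,0.07,0,0.0007,0],[0.011,-0.006,0.13,0,0.0007,0],[0.011,-0.006,0.18,0,0.0007,0],[0.011,-0.006,0.18,0,0.0007,0]]

```text
t: 37.72
eef_pos: [463.3, -342.9, 9.3]
tcp_rot: [[-0.988, 0.154, -0.0], [0.154, 0.988, 0.001], [0.0, 0.001, -1.0]]
ft_force: [0.2, -0.2, -0.0]
finger_gap: 85.5
```

>>> carry_out:
  motion:
    - [[0,0,0,0,0,0],[0,0,0,0,0,0],[0,0,0,0,0,0],[0,0,0,0,0,0],[0,0,0,0,0,0],[0,0,0,0,0,0]]
  claw: -1
  squeeze: 40

```text
t: 38.48
eef_pos: [463.4, -343.0, 9.7]
tcp_rot: [[-0.988, 0.154, -0.0], [0.154, 0.988, 0.001], [0.0, 0.001, -1.0]]
ft_force: [-1.3, 0.1, 5.6]
finger_gap: 58.7
```

>>> carry_out:
  motion:
    - [[0,0,-0.05,0,0,0],[0,0,-0.15,0,0,0],[0,0,-0.4,0,0,0],[0,0,-0.8,0,0,0],[0,0,-1,0,0,0],[0,0,-1,0,0,0]]

```text
t: 39.22
eef_pos: [464.0, -343.5, 90.8]
tcp_rot: [[-0.988, 0.154, 0.002], [0.154, 0.988, -0.001], [-0.002, -0.0, -1.0]]
ft_force: [1.0, -1.1, -1.5]
finger_gap: 58.6
```

>>> carry_out:
  motion:
    - [[0,0,-0.3,0,0,0],[0,0,-0.6,0,0,0],[0,0,-0.6,0,0,0]]

```text
t: 39.6
eef_pos: [464.4, -343.8, 139.1]
tcp_rot: [[-0.988, 0.154, 0.003], [0.154, 0.988, -0.002], [-0.004, -0.001, -1.0]]
ft_force: [0.2, -0.3, -1.9]
finger_gap: 59.1
```

Run:
```python
from h import *
go(535.3,177,120,-8.6)
d=snapshot("side"); s=read_state(); p=np.array(s["eef_pos"]); R=np.array(s["tcp_rot"]); ux=-R[:2,0]; uy=R[:2,1]
z=p[2]+12.5
x0,x1,y0,y1=280,440,180,300
h=cv2.cvtColor(d["color"],cv2.COLOR_RGB2HSV)[y0:y1,x0:x1]; m=cv2.inRange(h,(17,60,170),(32,160,255))
for c in cv2.findContours(m,0,2)[0]:
    if cv2.contourArea(c)>60: print("contour bbox",np.array(cv2.boundingRect(c))+[x0,y0,0,0],cv2.contourArea(c))
for a,b in((-88,22),(-88,-22),(-75,-30),(75,-30),(88,-22),(88,22)): print((a,b),proj(d,np.r_[p[:2]+a*ux+b*uy,z]).round(1))
```

```text
t 39.6 p [ 464.4 -343.8  139.1] gap 59.1 F [ 0.2 -0.3 -1.9] q7 [0.63, 0.52, -0.05, 1.76, 0.03, 0.86, 1.98]
shift now-axes [0.127 6.569 0.23 ] turn [-0.0004  0.0011 -0.0014]  shift in turned axes [0.097 6.569 0.239] calls 7
contour bbox [308 245  26  18] 71.5
contour bbox [318 224  55  33] 1133.0
contour bbox [385 219  32  25] 357.0
contour bbox [419 180  21  12] 104.0
contour bbox [280 180  28   7] 87.5
(-88, 22) [317.  239.1]
(-88, -22) [327.5 253.8]
(-75, -30) [336.7 254.8]
(75, -30) [412.3 235. ]
(88, -22) [415.7 231. ]
(88, 22) [402.1 218.6]
```

The plate is lifted level, and its outline fits the prediction within 1 px. Carry to the rack.

>>> carry_out:
  motion:
    - [[0.01,0.4,-0.1,0,0,0],[0.015,0.7,-0.2,0,0,0],[0.015,0.95,-0.3,0,0,0]]

```text
t: 40.02
eef_pos: [473.7, -266.6, 160.7]
tcp_rot: [[-0.988, 0.153, -0.001], [0.153, 0.988, 0.001], [0.001, 0.001, -1.0]]
ft_force: [0.6, -0.3, -0.8]
finger_gap: 58.7
```

>>> carry_out:
  motion:
    - [[0.01,0.4,0,0,0,0],[0.015,0.7,0,0,0,0],[0.015,0.95,0,0,0,0]]

```text
t: 40.4
eef_pos: [483.9, -190.0, 160.0]
tcp_rot: [[-0.988, 0.153, -0.002], [0.153, 0.988, 0.001], [0.002, 0.001, -1.0]]
ft_force: [0.1, -0.8, -1.2]
finger_gap: 58.7
```

>>> carry_out:
  motion:
    - [[0.01,0.4,0,0,0,0],[0.015,0.7,0,0,0,0],[0.015,0.95,0,0,0,0]]

```text
t: 40.78
eef_pos: [494.1, -113.5, 159.4]
tcp_rot: [[-0.988, 0.152, -0.003], [0.152, 0.988, 0.001], [0.003, 0.001, -1.0]]
ft_force: [0.4, -0.9, -0.4]
finger_gap: 58.6
```

>>> carry_out:
  motion:
    - [[0.01,0.4,0,0,0,0],[0.015,0.7,0,0,0,0],[0.015,0.95,0,0,0,0]]

```text
t: 41.15
eef_pos: [504.2, -37.0, 158.7]
tcp_rot: [[-0.988, 0.152, -0.004], [0.152, 0.988, 0.001], [0.004, 0.001, -1.0]]
ft_force: [-0.0, 0.2, -0.8]
finger_gap: 58.7
```

>>> carry_out:
  motion:
    - [[0.01,0.4,0,0,0,0],[0.015,0.7,0,0,0,0],[0.015,0.95,0,0,0,0]]

```text
t: 41.52
eef_pos: [514.2, 39.5, 158.0]
tcp_rot: [[-0.989, 0.151, -0.005], [0.151, 0.989, 0.001], [0.005, 0.001, -1.0]]
ft_force: [-0.3, -0.2, -0.3]
finger_gap: 58.7
```

>>> carry_out:
  motion:
    - [[0.01,0.4,0,0,0,0],[0.015,0.7,0,0,0,0],[0.015,0.95,0,0,0,0],[0.015,0.95,0,0,0,0]]

```text
t: 42.02
eef_pos: [524.3, 116.4, 157.6]
tcp_rot: [[-0.989, 0.148, -0.006], [0.148, 0.989, 0.002], [0.006, 0.001, -1.0]]
ft_force: [0.3, -0.6, -0.8]
finger_gap: 59.0
```

```bash
python3 -c "
from h import *
go(535.3,177,100,-8.6)"
```

```text
t 42.025 p [524.3 116.4 157.6] gap 59.0 F [ 0.3 -0.6 -0.8] q7 [-0.19, 0.45, -0.1, 1.83, 0.05, 0.87, 1.1]
shift now-axes [-0.028  0.769  0.721] turn [ 0.0003 -0.0019  0.0003]  shift in turned axes [-0.023  0.77   0.72 ] calls 1
```

>>> carry_out:
  motion:
    - [[-0.01,0.3,0,0,-0.0019,0],[-0.028,0.6,0,0,-0.0019,0],[-0.028,0.769,0.2,0,-0.0019,0],[-0.028,0.769,0.5,0,-0.0019,0],[-0.028,0.769,0.8,0,-0.0019,0],[-0.028,0.769,0.9,0,-0.0019,0],[-0.028,0.769,0.9,0,-0.0019,0],[-0.028,0.769,0.9,0,-0.0019,0]]

```text
t: 43.02
eef_pos: [535.7, 176.9, 86.3]
tcp_rot: [[-0.989, 0.149, 0.001], [0.149, 0.989, 0.001], [-0.001, 0.001, -1.0]]
ft_force: [-1.3, 0.2, -0.8]
finger_gap: 58.4
```

Run:
```python
from h import *
go(535.3,177,36.5,-8.5)
```

```text
t 43.025 p [535.7 176.9  86.3] gap 58.4 F [-1.3  0.2 -0.8] q7 [-0.3, 0.57, -0.09, 1.85, 0.08, 0.73, 0.99]
shift now-axes [ 0.006 -0.     0.622] turn [ 0.0004  0.0003 -0.0003]  shift in turned axes [0.005 0.001 0.622] calls 1
```

>>> carry_out:
  motion:
    - [[0.006,0,0.15,0.0004,0.0003,0],[0.006,0,0.3,0.0004,0.0003,0],[0.006,0,0.45,0.0004,0.0003,0],[0.006,0,0.55,0.0004,0.0003,0],[0.006,0,0.61,0.0004,0.0003,0],[0.006,0,0.61,0.0004,0.0003,0]]

```text
t: 43.78
eef_pos: [535.2, 177.0, 37.1]
tcp_rot: [[-0.989, 0.149, -0.001], [0.149, 0.989, -0.0], [0.001, -0.0, -1.0]]
ft_force: [-1.1, 0.3, -1.0]
finger_gap: 58.7
```

>>> carry_out:
  motion:
    - [[0,0,0.008,0,0,0],[0,0,0.012,0,0,0],[0,0,0.012,0,0,0]]

```text
t: 44.15
eef_pos: [535.3, 177.0, 36.4]
tcp_rot: [[-0.989, 0.149, -0.0], [0.149, 0.989, -0.0], [0.0, -0.0, -1.0]]
ft_force: [-1.1, -0.3, -0.5]
finger_gap: 58.4
```

>>> carry_out:
  motion:
    - [[0,0,0.008,0,0,0],[0,0,0.012,0,0,0],[0,0,0.012,0,0,0]]

```text
t: 44.52
eef_pos: [535.4, 177.0, 35.6]
tcp_rot: [[-0.989, 0.149, 0.0], [0.149, 0.989, 0.0], [-0.0, 0.0, -1.0]]
ft_force: [0.2, 0.1, 2.2]
finger_gap: 59.0
```

>>> carry_out:
  motion:
    - [[0,0,0.006,0,0,0],[0,0,0.006,0,0,0],[0,0,0.006,0,0,0]]

```text
t: 44.9
eef_pos: [535.4, 177.0, 35.6]
tcp_rot: [[-0.989, 0.149, 0.0], [0.149, 0.989, 0.0], [-0.0, 0.0, -1.0]]
ft_force: [-2.1, -1.6, 6.2]
finger_gap: 58.7
```

>>> carry_out:
  motion:
    - [[0,0,0,0,0,0],[0,0,0,0,0,0],[0,0,0,0,0,0],[0,0,0,0,0,0]]
  claw: 1

```text
t: 45.4
eef_pos: [535.4, 177.0, 35.5]
tcp_rot: [[-0.989, 0.149, 0.0], [0.149, 0.989, 0.0], [-0.0, 0.0, -1.0]]
ft_force: [-0.6, -0.2, 0.3]
finger_gap: 85.5
```

>>> carry_out:
  motion:
    - [[0,0,-0.2,0,0,0],[0,0,-0.6,0,0,0],[0,0,-1,0,0,0]]

```text
t: 45.78
eef_pos: [535.4, 177.0, 117.4]
tcp_rot: [[-0.989, 0.149, 0.001], [0.149, 0.989, 0.0], [-0.001, 0.0, -1.0]]
ft_force: [-0.5, 0.3, 0.7]
finger_gap: 85.3
```

>>> carry_out:
  motion:
    - [[0,-0.3,-0.5,0,0,0],[0,-0.6,-1,0,0,0],[0.3,-1,-1,0,0,0]]

```text
t: 46.15
eef_pos: [502.3, 101.3, 201.4]
tcp_rot: [[-0.989, 0.149, 0.009], [0.149, 0.989, 0.002], [-0.008, 0.003, -1.0]]
ft_force: [0.5, -0.1, -0.9]
finger_gap: 85.2
```

>>> carry_out:
  motion:
    - [[0,-0.5,0,0,0,0],[0,-1,0,0,0,0],[0,-1,0,0,0,0],[0,-1,0,0,0,0],[0,-1,0,0,0,0]]

```text
t: 46.78
eef_pos: [490.6, 23.6, 201.4]
tcp_rot: [[-0.989, 0.147, 0.009], [0.147, 0.989, 0.003], [-0.009, 0.004, -1.0]]
ft_force: [0.1, 0.8, 0.6]
finger_gap: 85.3
```

Run:
```python
from h import *
s=read_state();print(s["t"],s["eef_pos"])
d=snapshot("top"); sd=snapshot("side")
im=np.hstack([cv2.resize(d["color"][150:290,130:290,::-1],(480,420),interpolation=2),cv2.resize(sd["color"][130:330,200:460,::-1],(320,246),interpolation=2)[:0].reshape(0,320,3) if 0 else cv2.copyMakeBorder(cv2.resize(sd["color"][120:320,200:440,::-1],(320,267),interpolation=3),0,153,0,0,0)])
cv2.imwrite("pics/g11.png",im)
h=cv2.cvtColor(d["color"],cv2.COLOR_RGB2HSV)
```

```text
46.775 [490.56996441  23.55918485 201.42763239]
```

View pics/g11.png

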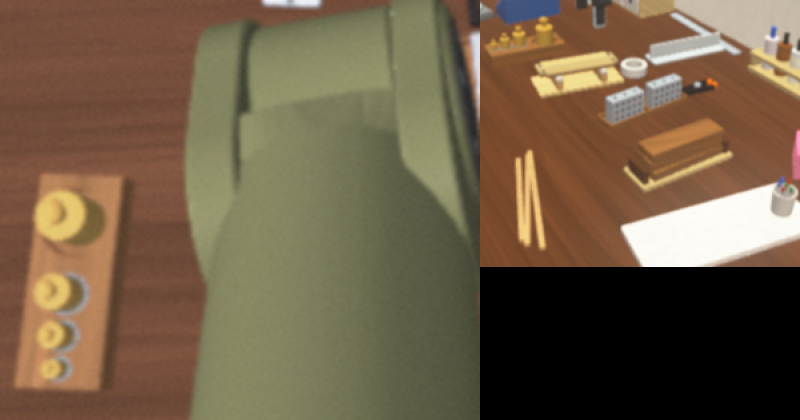

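The side view shows everything in place: brass (543,35), steel (663,92), caul on the pile (680,145), plate across the rack (575,68), pot upright (783,198). One numeric check on the plate, then I hand in.

Run:
```python
from h import *
d=snapshot("side")
h=cv2.cvtColor(d["color"],cv2.COLOR_RGB2HSV)[145:205,230:320]; m=cv2.inRange(h,(17,50,150),(32,170,255)); m[:,:]=m
cy,cx=np.where(m); print("yellow bbox",cx.min()+230,cx.max()+230,cy.min()+145,cy.max()+145)
c,s=np.cos(np.radians(-8.5)),np.sin(np.radians(-8.5))
for a,b in((-88,22),(-75,30),(75,30),(88,22),(88,-22),(-88,-22)): print((a,b),proj(d,[535.3+a*c-b*s,177+a*s+b*c,48]).round(1))
print("rows of yellow by col",[(x,np.where(m[:,x-230])[0].min()+145) for x in range(242,312,6) if m[:,x-230].any()])
job_done()
```

```text
yellow bbox 230 307 145 192
(-88, 22) [240.6 167.7]
(-75, 30) [244.3 165.8]
(75, 30) [292.7 157.8]
(88, 22) [297.7 158.2]
(88, -22) [303.1 164.2]
(-88, -22) [244.6 174.2]
rows of yellow by col [(242, np.int64(147)), (248, np.int64(146)), (254, np.int64(164)), (260, np.int64(163)), (266, np.int64(162)), (272, np.int64(162)), (278, np.int64(160)), (284, np.int64(159)), (290, np.int64(158)), (296, np.int64(160)), (302, np.int64(163))]
the job is handed in; nothing more can be done
```

I took the pile apart in the order asked and handed the job in at about t = 47 s, with the arm clear of everything. The pot of pins was never touched.

| Part | Where it is now | Last check |
|---|---|---|
| Brass knob weight | Recess of the weight block | Upright in both views |
| Steel block | Empty bay of its tray, on its long edge | Upright in the bay in the side view |
| Pressing bar | On top of the pile of bars | About 1 mm from the pile's centre |
| Gear plate | Flat across the two rods of the drying rack | Far edge within about 1 px of the predicted line in the side view |

- **Forces:** the force readings at the end of each move stayed under about 7 N. Each part was lowered until it touched before I let go.
- **Weaker check on the plate:** the arm hid the rack from the top camera. The plate was therefore confirmed only in the side view, and its overall colour outline was no use there because it took in other yellow things. No check failed or disagreed.

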